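# Shut and latch the wash-tablet box

### The job

The wash-tablet box has been left open: shut its lid, swing the latch's wire bail up and over so that it hooks behind the lip of the keeper on the lid, then press the lever down past centre until it snaps home against the front of the box. Leave the other things on the board where they are.

Things in the scene. Friction and masses are not known exactly. Their poses are not given: they have to be found in the camera images.
- tabbox: white plastic wash-tablet box, screwed to the board by its foot flanges (it does not move): 130 deep (x) x 160 wide (y), rim 115 high, 133 high with the lid shut. Origin: centre of the underside, on the board; x points from front (latch side, wall at x = -65 mm) to back, y along the front, z up. The lid turns about a line along y at x = +65, z = 115 mm; lever and bail turn about lines along y
- lid (a joint): angle of the box's lid, rad: 0 = resting shut on its rubber gasket, positive = open (a stiff hinge, it stays where it is left; pushing it shut takes about 1 to 2 N near its front edge). The gasket gives a little under load, so the latched lid reads slightly below 0
- lid_press (a point): point on the top of the lid, on its centre line, 90 mm from the hinge line: a good place to push the lid shut. The lid is 18 mm thick and is 130 mm from hinge to front edge
- keeper_seat (a point): where the bail's bar sits when hooked, on the lid's front edge at its middle (moves with the lid): in a groove of the 34 mm wide steel keeper, behind its upturned lip. Lip: 3 mm thick, inner face 2 mm in front of this point, top edge 7 mm above it. Behind the groove a ramp rises at 19 degrees to 9 mm above it, 32 mm back. Lid shut: 12 mm in front of the front wall, 135 mm above the board
- lever (a joint): angle of the latch lever, rad: 0 = home, hanging down along the front of the box; 1.57 = sticking straight out to the front; 2.4 = stop, out and up. It has light friction (about 1 N at its end) and stays where it is left; with the bail hooked it is under load below about 0.9 rad (about 3 N at its end), passes centre at about 0.31 rad, then snaps home by itself
- lever_pivot (a point): lever's hinge line at its middle, fixed on the box: 12 mm in front of the front wall, 87 mm above the board
- lever_pad (a point): point on the face of the lever that is pressed (the outer face when home, the upper face when it sticks out), 40 mm from lever_pivot. The lever is a steel plate 26 mm wide (along y), 3 mm thick, its end curled outwards 54 mm from the pivot
- bail (a joint): angle of the wire bail against the lever, rad. The bail's lean from upright, away from the box, is bail minus lever (negative = leaning over the lid). At 2.65 it rests on its stop; it swings freely and falls to whichever side of upright it leans
- bail_bar (a point): middle of the bail's cross bar: steel wire 4.4 mm thick, the bar 47 mm long along y, on two legs 62 mm long from a pin 16 mm from the lever's hinge line. The bail clears the keeper lip only while the lever is up (above about 1.7 rad); past upright it drops onto the keeper's ramp behind the lip, and the closing lever draws its bar down the ramp against the lip and then pulls the lid down
- soap_low: bystander: lower of two stacked clear soap boxes, 109 x 74 x 35 mm; origin under its centre
- soap_top: bystander: upper of the two stacked soap boxes, same size, on top of the lower one
- hairclip: bystander: aluminium hair clip, 74 x 12 x 10 mm, lying in front of the box
- nailbrush: bystander: wooden nail brush, 92 x 40 x 38 mm; origin under its centre
- brush_cup: bystander: white ceramic toothbrush holder, 70 mm across and 95 high, with two toothbrushes reaching 190 mm high
- jar: bystander: closed clear plastic jar, 68 mm across, 85 high
- scoop: bystander: grey plastic measuring scoop, 62 mm across, 45 high, with a 55 mm handle
Things that resemble listed ones, but are neither listed nor needed, are in the scene too. There is more than one size of the tabbox; the job needs the smallest.

How it is judged:
On the way, in this order (a step that is already met when the one before it is completed fails the run):
1. the lid is pushed shut (value of joint lid below 0.04 rad), for 0.2 s.
2. the bail's bar lies over the lid behind the keeper lip, lid still shut (x of bail_bar in the frame of keeper_seat above -0.003 m and value of joint lid below 0.04 rad), for 0.2 s.
3. the lever is home with the bail hooked (value of joint lever below 0.12 rad and distance between bail_bar and keeper_seat below 0.006 m), for 0.2 s.
At the end, for the whole second after the job is handed in: the lid is shut down on its gasket (joint below 0.01 rad), the bail's bar sits behind the keeper lip within 6 mm of the keeper seat, and the lever has snapped home (within 0.12 rad of 0) (all of step 3 and value of joint lid below 0.01 rad); the robot touches nothing.
It fails at once if another thing on the board is shoved more than 30 mm (distance of any of soap_low, soap_top, hairclip, nailbrush, brush_cup, jar, scoop from where it was at the start of the episode above 0.03 m).
It also fails if it takes over 53 s, if anything falls off the work surface, if the arm or the gripper's body presses on something with over 40 N, if the wrist force passes 120 N, or if a joint passes its speed limit or range.

### The arm

A 6-joint arm with a two-finger parallel gripper is mounted at the origin on the work surface. World frame = base frame: x ahead of the robot, y to its left, z up, the work surface at z = 0. Lengths are in m, angles in rad, forces in N, time in s.
With the tool pointing down it reaches from about 0.325 to 0.9 m from the base axis. Payload 3.5 kg.
Tool frame: the origin (TCP) lies at the very end of the fingers, on their centre line; the grasp point (between the pads) lies ctrl.grasp_offset behind it (ctrl.grasp_offset is the distance from the TCP to the grasp point, in m); z points along the fingers, y is the direction in which the jaws open and shut (so a half turn about z gives the same grasp; the last joint's range is limited). The gripper opens to 85 mm and grips with 20 to 120 N. Pads are 22 mm wide; open, the fingers measure 114 mm over their backs; the gripper's body (76 mm by 85 mm) begins 54 mm behind the grasp point. The pads swing forward as they close: fully open they stand 13 mm farther back than shut.
Start: joints at [1.015, 0.276, -0.026, 1.268, 0, 1.467], TCP at [0.273, 0.562, 0.231] pointing down, gripper open.
Joint ranges: [-3.12, 3.12], [-0.85, 1.88], [-1.08, 1.24], [-1.95, 2.15], [-1.57, 1.53], [-3.14, 3.14]. Speed limits (rad/s): [2.57, 2.57, 3.14, 3.14, 3.14, 3.14].

### API

Orientations are given as a unit quaternion [w, x, y, z].
In Python, from rig import get_state, eyes, sign_off, spotter, ctrl gives the robot as it stands.
- The arm moves only by the shell command python3 -m crank 'ROWS' [FORCE]. ROWS is JSON, a list of rows, each an object with "jaw": the closure, from 0 (fully open) to 1 (shut); "xyz": the shift along the tool's x, y, z in units of 25 mm (1.0 is 25 mm), a list of three; "roll": the turn about the tool's z in units of 6 degrees (1.0 is 6 degrees). A call has 1 to 20 rows; each row shifts and turns the pose as measured when the row begins, along the tool's axes as they then stand; what a row does not reach is not made up. A row lasts 1/12 s, in which the tool goes at most 41.7 mm and 7.16 degrees, less where a joint would pass 70% of its speed; a pose out of reach is approached as far as the arm can. A call is refused whole if a number of a shift passes 1 or a number of a turn 1, either way. A call with a gripper value outside its range is refused whole. The fingers move at their own pace and stop on an object; FORCE is the grip in N (left out, the last holds). Time passes only in rows, so rows that do not move let the fingers close. It gives the time, the measured TCP pose, the force and the opening at its end, in the units of the state.
- get_state(): the state, without advancing time (a new reading comes with each control period).
- eyes.grab_frame(name): name is "scene" or "side" or "wrist"; returns (picture, depth): 480x640x3 uint8, red, green, blue; 480x640 float32, m along the optical axis (not along the pixel's ray), 0 where there is no reading.
- eyes.camera_info(name): a dict with "camera_matrix" (3x3 intrinsics, pixels), "rvec" (rotation vector, rad) and "tvec" (3), from world to camera coordinates, as OpenCV has them; the wrist camera has in their place "tool_from_camera" (4x4, takes a point from camera to tool coordinates, whose origin is the TCP and whose axes are the flange's). Camera axes: x right, y down, z forward; pixel columns grow to the right and rows downward; lengths in m; the calibration is good to about 2 mm. The wrist camera is an equidistant fisheye: a pixel r from the principal point sees the ray r / f radians off the axis. A picture is of the moment at which its call begins: read the wrist's pose just before it. camera_info takes no time and is no camera call.
- sign_off(): hands the job in, once; it reports no verdict.
Trained networks look in the newest picture that a camera, given by its name, has taken for a name from the list of things; names that differ only in an ending like _2 or _b are one class to them, and where a whole thing is asked for, a point or a joint stands for the part that bears it (a point fixed in the world has none). Each returns a list of dicts, best first, with "p" (0 to 1); they miss things now and then, are a little off and sometimes report something else, mostly with a low value. They report only what shows in the picture. A call takes as long as a camera call. They do not tell look-alikes from the thing itself.
- spotter.cut_out(camera, name): "region" (480x640 bool, what is visible of it) and "centre" ([column, row] in pixels, amid what is visible of it).
- spotter.tip_of(camera, name): "centre" ([column, row] in pixels: a listed point, or the origin of a listed thing).
The state is a dict: "time_s": time; "joint_positions": joint angles; "dq": joint speeds; "joint_torque": joint torques, N m; "tool_pos": TCP position; "eef_rot": TCP orientation; "contact_force": force on the tool from outside, world axes, zero at the start; "moment": the same for the moment, N m; "grip_width": opening from 0.0 (shut) to 1.0 (fully open).
Only numpy, scipy, OpenCV 4.12 (cv2) and the standard library are available. Lean on these libraries where they do the work, as an engineer would, in place of code of your own. Each camera call takes 0.05 s, during which the arm holds its last target.

## Working session

There is one attempt and no reset: what is moved stays moved. The work goes in short steps, Python scripts to look and compute and a shell command to move; the robot and the scene stay as the last step left them, time stands still between calls to the robot, and variables do not carry over. Pictures are saved under pics/ and viewed, and the job is handed in when it is done.

```bash
ls -la; mkdir -p pics; cat > h.py <<'E'
import numpy as np,cv2
from rig import get_state, eyes, sign_off, spotter, ctrl
E
python3 - <<'E'
from h import *
s=get_state()
for k,v in s.items(): print(k,np.round(v,4))
print(ctrl.grasp_offset)
for n in ["scene","side","wrist"]:
    print(n,eyes.camera_info(n))
for n in ["scene","side"]:
    p,d=eyes.grab_frame(n); np.savez(f'/tmp/{n}0.npz',p=p,d=d)
    cv2.imwrite(f'pics/{n}0.png',p[:,:,::-1])
E
```

```text
total 12
drwxr-xr-x  3 agent agent 4096 Dec  7 13:48 .
drwxr-xr-x 23 root  root  4096 Dec  7 13:48 ..
drwxr-xr-x  2 agent agent 4096 Dec  7 13:48 pics
time_s 0.0
joint_positions [ 1.0146  0.2771 -0.0279  1.268   0.      1.4674]
dq [ 0.0003  0.0019 -0.0003 -0.0001  0.0005 -0.0001]
joint_torque [-4.00000e-04 -4.45512e+01  2.95201e+01  1.64000e-02  0.00000e+00
 -0.00000e+00]
tool_pos [0.273  0.5613 0.2301]
eef_rot [-4.000e-04  2.245e-01  9.745e-01 -1.100e-03]
contact_force [ 0.3688  0.9405 -0.4865]
moment [-0.0397 -0.0414  0.0438]
grip_width 0.9992
0.0187
scene {'camera_matrix': array([[619.56176455,   0.        , 324.81298603],
       [  0.        , 619.56176455, 238.85225909],
       [  0.        ,   0.        ,   1.        ]]), 'rvec': array([ 2.48963652, -0.87107347,  0.24815134]), 'tvec': array([-0.36979636,  0.35162542,  1.20561495])}
side {'camera_matrix': array([[552.49895581,   0.        , 320.16306058],
       [  0.        , 552.49895581, 233.79518371],
       [  0.        ,   0.        ,   1.        ]]), 'rvec': array([ 2.25254527, -0.81808996,  0.36184602]), 'tvec': array([-0.38718807,  0.31717038,  1.20979951])}
wrist {'camera_matrix': array([[371.64829954,   0.        , 325.71899848],
       [  0.        , 371.64829954, 233.84486939],
       [  0.        ,   0.        ,   1.        ]]), 'tool_from_camera': array([[ 1.20680883e-04, -9.57474288e-01, -2.88518583e-01,
         7.42555798e-02],
       [ 9.99999333e-01,  4.47011939e-04, -1.06517103e-03,
        -4.81994641e-04],
       [ 1.14884512e-03, -2.88518262e-01,  9.57473704e-01,
        -1.43096513e-01],
       [ 0.00000000e+00,  0.00000000e+00,  0.00000000e+00,
         1.00000000e+00]])}
```

View pics/scene0.png

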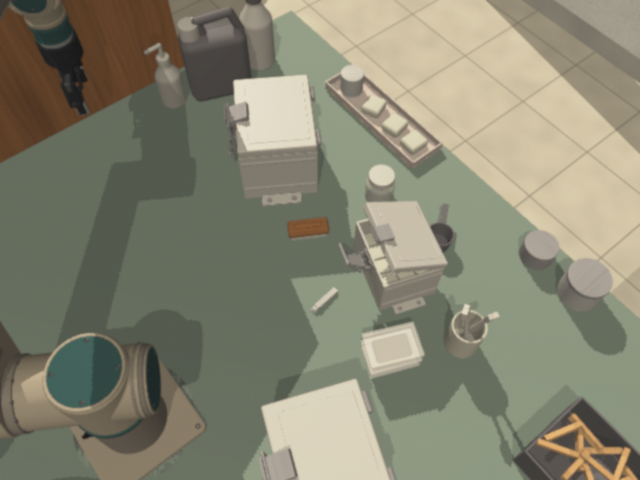

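View pics/side0.png

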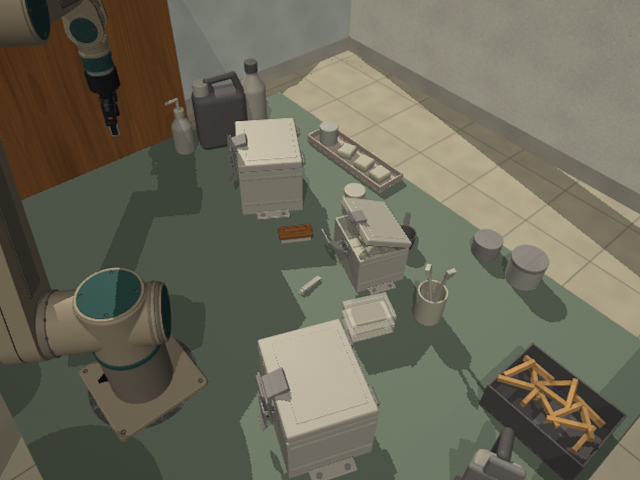

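```bash
cat >> h.py <<'E'
from scipy.spatial.transform import Rotation as R
def cam(n):
    c=eyes.camera_info(n); Rm=cv2.Rodrigues(np.array(c['rvec']))[0]; return c['camera_matrix'],Rm,np.array(c['tvec'])
def proj(n,P):
    K,Rm,t=cam(n); return cv2.projectPoints(np.atleast_2d(P).astype(float),cv2.Rodrigues(Rm)[0],t,K,None)[0][:,0]
def cloud(n,d):
    K,Rm,t=cam(n); v,u=np.mgrid[:480,:640]
    X=np.stack([(u-K[0,2])/K[0,0]*d,(v-K[1,2])/K[1,1]*d,d],-1)
    W=(X-t)@Rm; W[d==0]=np.nan; return W
def tri(a,b):
    P=[]
    for n in('scene','side'):
        K,Rm,t=cam(n);P.append(K@np.c_[Rm,t])
    X=cv2.triangulatePoints(P[0],P[1],np.float64(a).reshape(2,1),np.float64(b).reshape(2,1))[:,0]; return X[:3]/X[3]
E
python3 - <<'E'
from h import *
D={n:np.load(f'/tmp/{n}0.npz') for n in('scene','side')}
W={n:cloud(n,D[n]['d']) for n in D}
for nm in ['lid_press','keeper_seat','lever_pivot','lever_pad','bail_bar','tabbox','hairclip','soap_top','brush_cup','nailbrush','jar','scoop']:
    for n in D:
        r=spotter.tip_of(n,nm)
        print(nm,n,[(np.round(q['centre'],1).tolist(),round(q['p'],2),np.round(W[n][int(round(q['centre'][1])),int(round(q['centre'][0]))],3).tolist()) for q in r[:4]])
for n in D:
    p=D[n]['p']; 
    c=p[180:330,300:500] if n=='scene' else p[170:320,270:470]
    cv2.imwrite(f'pics/{n}0z.png',cv2.resize(c,None,fx=4,fy=4,interpolation=cv2.INTER_CUBIC)[:,:,::-1])
print(get_state()['time_s'])
E
```

```text
lid_press scene [([259.1, 110.9], 0.86, [0.569, 0.355, 0.177]), ([394.5, 237.0], 0.76, [0.582, -0.076, 0.187]), ([307.9, 458.0], 0.58, [0.2, -0.295, 0.179]), ([367.0, 261.3], 0.3, [0.549, -0.046, 0.084])]
lid_press side [([367.9, 218.8], 0.84, [0.596, -0.069, 0.174]), ([252.7, 141.4], 0.7, [0.563, 0.357, 0.176]), ([297.1, 378.8], 0.57, [0.196, -0.296, 0.178])]
keeper_seat scene [([375.4, 230.3], 0.85, [0.559, -0.046, 0.198]), ([264.9, 475.5], 0.8, [0.13, -0.275, 0.186]), ([227.5, 113.6], 0.7, [0.511, 0.39, 0.176]), ([310.6, 233.2], 0.61, [0.518, 0.105, 0.03])]
keeper_seat side [([351.5, 213.5], 0.83, [0.56, -0.049, 0.197]), ([231.5, 142.5], 0.76, [0.513, 0.385, 0.179]), ([263.0, 387.9], 0.65, [0.137, -0.271, 0.178])]
lever_pivot scene [([229.6, 129.8], 0.91, [0.492, 0.357, 0.167]), ([271.6, 479.0], 0.82, [0.136, -0.285, 0.18]), ([376.4, 192.3], 0.7, [0.69, 0.084, 0.061]), ([366.0, 260.8], 0.58, [0.549, -0.043, 0.078])]
lever_pivot side [([266.7, 408.0], 0.83, [0.125, -0.297, 0.158]), ([232.8, 160.1], 0.67, [0.495, 0.36, 0.14]), ([326.6, 237.7], 0.67, [0.496, -0.035, 0.147]), ([338.2,
[... 1263 characters left out ...]
 -0.232, 0.068])]
brush_cup scene [([459.2, 338.3], 0.67, [0.573, -0.289, 0.096])]
brush_cup side [([427.4, 314.3], 0.75, [0.576, -0.302, 0.054]), ([403.8, 242.9], 0.56, [0.634, -0.158, 0.138])]
nailbrush scene [([308.7, 233.6], 0.88, [0.513, 0.106, 0.03])]
nailbrush side [([296.5, 237.7], 0.71, [0.521, 0.116, 0.009])]
jar scene [([376.5, 192.4], 0.83, [0.69, 0.084, 0.061]), ([398.1, 235.4], 0.39, [0.6, -0.071, 0.17])]
jar side [([350.3, 210.5], 0.81, [0.564, -0.037, 0.199]), ([369.0, 218.1], 0.47, [0.605, -0.064, 0.168])]
scoop scene [([438.9, 243.4], 0.93, [0.741, -0.083, -0.0])]
scoop side [([404.9, 244.2], 0.74, [0.633, -0.162, 0.138]), ([367.4, 219.6], 0.72, [0.593, -0.069, 0.172])]
1.3
```

View pics/scene0z.png

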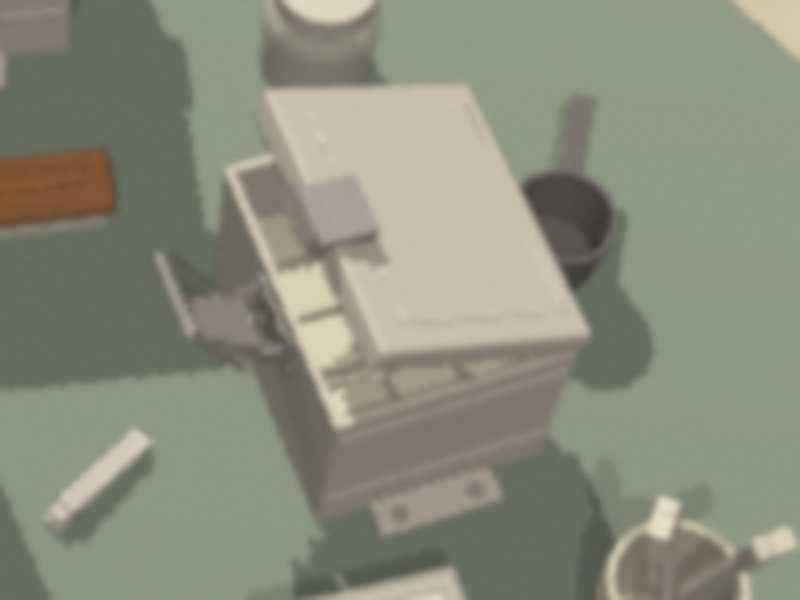

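View pics/side0z.png

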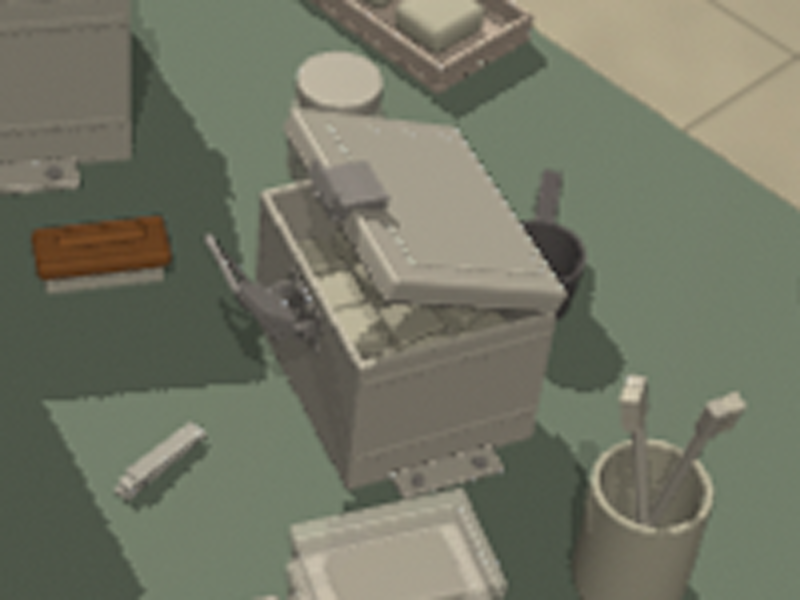

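```bash
python3 - <<'E'
from h import *
D={n:np.load(f'/tmp/{n}0.npz') for n in('scene','side')}
# top of lid plane: points in region around scene lid
W=cloud('scene',D['scene']['d']); p=D['scene']['p']
m=np.zeros((480,640),bool); m[205:275,365:445]=1
P=W[m]; P=P[np.isfinite(P).all(1)&(P[:,2]>0.135)]
print(len(P),P.min(0),P.max(0))
# ransac plane
rng=np.random.default_rng(0);best=0
for _ in range(500):
    a=P[rng.choice(len(P),3,False)];nn=np.cross(a[1]-a[0],a[2]-a[0]);l=np.linalg.norm(nn)
    if l<1e-6: continue
    nn/=l;i=abs((P-a[0])@nn)<.002
    if i.sum()>best: best=i.sum();I=i
Q=P[I];c=Q.mean(0);n=np.linalg.svd(Q-c)[2][2];n*=np.sign(n[2])
print('plane',best,c,n,'lid angle',np.arccos(n[2]),'yaw of tilt dir',np.arctan2(n[1],n[0]))
# corners: min-area rect in plane
h=np.array([n[0],n[1],0]);h/=np.linalg.norm(h)  # horizontal tilt direction
v=np.cross([0,0,1],h); u=np.cross(v,n)
uv=np.c_[(Q-c)@u,(Q-c)@v]
r=cv2.minAreaRect(uv.astype(np.float32));print(r)
for b in cv2.boxPoints(r): print(np.round(c+b[0]*u+b[1]*v,4))
E
```

```text
3663 [ 0.53438207 -0.16412002  0.13502205] [0.69794779 0.02067989 0.20371585]
plane 2307 [ 0.61699455 -0.08015431  0.1611059 ] [ 0.36911628 -0.14238487  0.91841152] lid angle 0.4067498425354357 yaw of tilt dir -0.36815775513501287
((-0.006706148386001587, 0.003015168011188507), (0.14512909948825836, 0.15047307312488556), 0.6114189028739929)
[0.5763 0.0186 0.1928]
[ 0.5235 -0.1223  0.1921]
[ 0.6484 -0.1688  0.1347]
[ 0.7012 -0.0279  0.1354]
```

```bash
cat >> h.py <<'E'
def T(pose,P):
    x,y,a=pose; P=np.atleast_2d(P); return P@R.from_euler('z',a).as_matrix().T+[x,y,0]
def lidpt(P,th):  # P in box coords lid shut
    h=np.array([.065,0,.115]); return (np.atleast_2d(P)-h)@R.from_euler('y',th).as_matrix().T+h
def wire(im,n,pose,th,lev=None,bail=None):
    def ln(a,b,c):
        q=proj(n,T(pose,[a,b])); cv2.line(im,*[tuple(int(round(v*16)) for v in z) for z in q],c,1,cv2.LINE_AA,4)
    X=.065;Y=.08
    c=[(-X,-Y),(X,-Y),(X,Y),(-X,Y)]
    for i in range(4):
        a,b=c[i],c[(i+1)%4]
        for z in(0,.115): ln((*a,z),(*b,z),(255,0,0))
        ln((*a,0),(*a,.115),(255,0,0))
        for z in(.115,.133): 
            q=lidpt([(*a,z),(*b,z)],th); ln(q[0],q[1],(0,0,255))
    if lev is not None:
        piv=np.array([-.077,0,.087])
        d=np.array([-np.sin(lev),0,-np.cos(lev)])
        for s in(-.013,.013): ln(piv+[0,s,0],piv+d*.054+[0,s,0],(0,255,0))
        ln(piv+d*.054+[0,-.013,0],piv+d*.054+[0,.013,0],(0,255,0))
    return im
E
python3 - <<'E'
from h import *
from scipy.optimize import least_squares
obs=[('scene',(-65,80,115),(357,222)),('scene',(-65,-80,115),(384.5,288)),('scene',(-65,-80,0),(380.5,309.5)),
('side',(-65,80,115),(336.2,217.5)),('side',(-65,-80,115),(359.5,260.5)),('side',(-65,-80,0),(357.5,291.8))]
f=lambda p:np.ravel([proj(n,T(p,np.array(P)/1000))[0]-np.array(q) for n,P,q in obs])
r=least_squares(f,[.6,-.07,-.37],loss='soft_l1'); print(r.x,np.round(r.fun.reshape(-1,2),1))
pose=r.x; np.save('/tmp/pose.npy',pose)
D={n:np.load(f'/tmp/{n}0.npz') for n in('scene','side')}
for n in D:
    x0,y0=(300,180) if n=='scene' else (270,170)
    im=cv2.resize(D[n]['p'],None,fx=4,fy=4,interpolation=cv2.INTER_CUBIC)
    import h; op=h.proj; h.proj=lambda n,P:op(n,P)*4+1.5
    wire(im,n,pose,.407,2.2); h.proj=op
    cv2.imwrite(f'pics/{n}0w.png',im[y0*4:y0*4+600,x0*4:x0*4+800,::-1])
E
```

```text
[ 0.6150618  -0.07010968 -0.35160913] [[ 0.1 -0.7]
 [ 0.3 -1.5]
 [-0.7  0.4]
 [-0.3  0.2]
 [ 1.   1.5]
 [-0.3  0.5]]
```

View pics/scene0w.png

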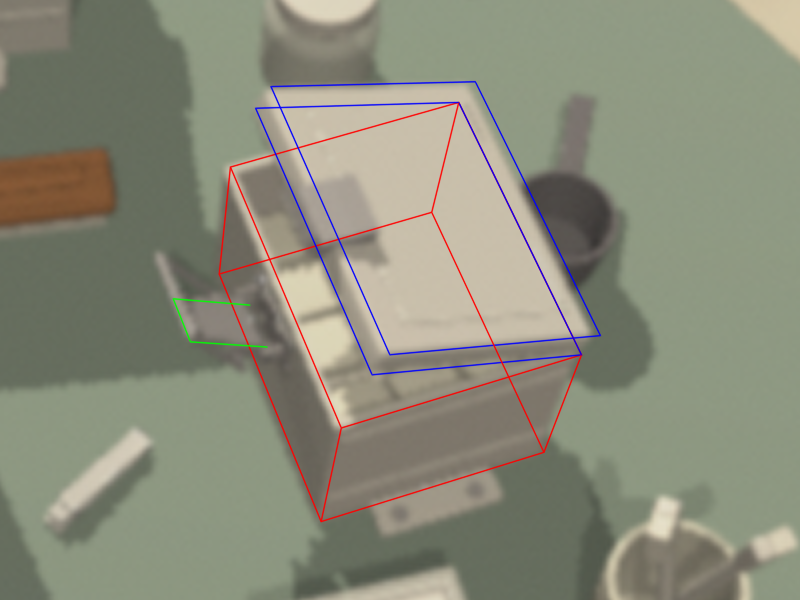

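View pics/side0w.png

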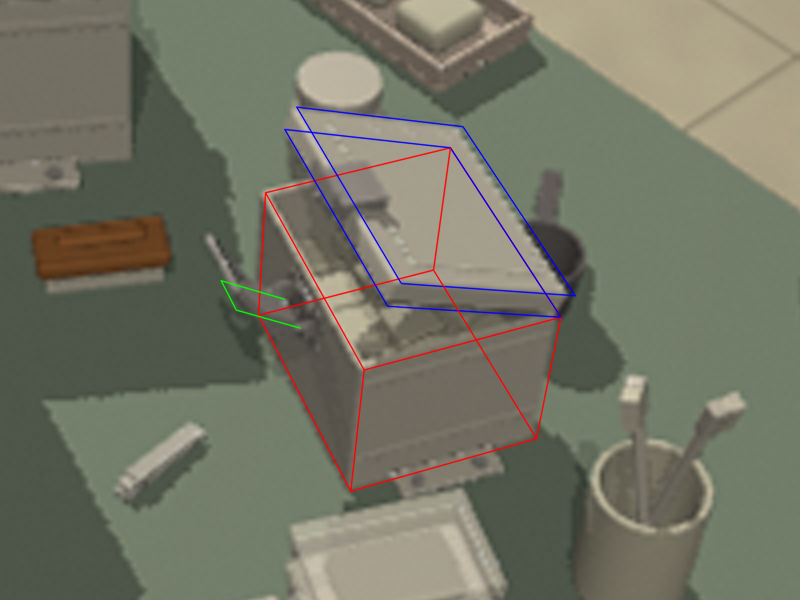

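```bash
python3 - <<'E'
from h import *
pose=np.load('/tmp/pose.npy')
def tobox(P): return (np.array(P)-[pose[0],pose[1],0])@R.from_euler('z',pose[2]).as_matrix()
for a,b in [((160,255),(208,238)),((192,333),(240,290)),((176,294),(225,263)),((260,340),(310,322))]:
    X=tri(np.array(a)/4+[300,180],np.array(b)/4+[270,170]); print(X,tobox(X))
D={n:np.load(f'/tmp/{n}0.npz') for n in('scene','side')}
for n in D:
    W=tobox(cloud(n,D[n]['d'])); i=(W[...,0]<-.07)&(W[...,0]>-.16)&(abs(W[...,1])<.06)&(W[...,2]>.03)&(W[...,2]<.2)
    print(n,i.sum()); 
    Q=W[i]; Q=Q[np.argsort(Q[:,0])]
    print(np.round(Q[::max(1,len(Q)//35)]*1000).astype(int).tolist())
E
```

```text
[ 0.50730548 -0.00434859  0.1440655 ] [-0.12381246  0.02462557  0.1440655 ]
[ 0.49189604 -0.0494524   0.14534008] [-0.122745   -0.02302592  0.14534008]
[ 0.49901875 -0.02804769  0.14659458] [-0.12343004 -0.00047763  0.14659458]
[ 0.54037325 -0.05566352  0.08946162] [-0.07509447 -0.01216106  0.08946162]
scene 444
[[-129, -2, 154], [-127, -21, 146], [-126, 17, 153], [-125, -4, 147], [-124, -7, 148], [-120, 23, 136], [-118, 9, 129], [-115, 3, 122], [-113, -4, 115], [-112, -12, 115], [-110, 24, 120], [-108, -8, 115], [-106, 9, 114], [-104, -10, 112], [-103, -11, 110], [-101, -25, 103], [-100, 2, 109], [-98, 0, 107], [-97, -14, 101], [-96, 13, 106], [-94, -14, 100], [-93, 15, 104], [-91, -13, 87], [-89, 7, 99], [-87, 0, 98], [-84, -11, 98], [-83, 4, 96], [-82, 13, 97], [-80, -17, 96], [-78, 15, 88], [-76, 18, 95], [-72, 9, 98], [-71, 0, 97], [-71, 3, 78], [-71, 1, 91], [-71, -10, 93], [-70, -22, 88]]
side 220
[[-126, -8, 151], [-126, -7, 146], [-125, -18, 147], [-124, -16, 147], [-123, 29, 145], [-122, -23, 140], [-118, 21, 137], [-115, -19, 133], [-112, 20, 129], [-109, 7, 116], [-107, 19, 122], [-106, 22, 110], [-104, -8, 112], [-103, 23, 109], [-102, 4, 109], [-100, 23, 108], [-99, -22, 106], [-97, 22, 104], [-96, 6, 105], [-95, -12, 101], [-93, -14, 103], [-93, -20, 95], [-90, 7, 102], [-89, -12, 89], [-88, -15, 91], [-86, -3, 100], [-85, -14, 93], [-83, -2, 94], [-81, -11, 96], [-80, -17, 87], [-79, 0, 91], [-78, -17, 89], [-76, 14, 90], [-74, -20, 92], [-72, -18, 81], [-71, 5, 79], [-70, -17, 95]]
```

```bash
python3 -m crank '[{"jaw":1,"xyz":[-0.4,-0.3,-0.8],"roll":0},{"jaw":1,"xyz":[-0.8,-0.6,-0.8],"roll":0},{"jaw":1,"xyz":[-1,-0.75,-0.8],"roll":0},{"jaw":1,"xyz":[-1,-0.75,-0.4],"roll":0},{"jaw":1,"xyz":[-1,-0.75,0],"roll":0},{"jaw":1,"xyz":[-1,-0.75,0],"roll":0},{"jaw":1,"xyz":[-1,-0.75,0],"roll":0},{"jaw":1,"xyz":[-1,-0.75,0],"roll":0},{"jaw":1,"xyz":[-1,-0.75,0],"roll":0},{"jaw":1,"xyz":[-1,-0.75,0],"roll":0},{"jaw":1,"xyz":[-1,-0.75,0],"roll":0},{"jaw":1,"xyz":[-1,-0.75,0],"roll":0},{"jaw":1,"xyz":[-1,-0.75,0],"roll":0},{"jaw":1,"xyz":[-1,-0.75,0],"roll":0},{"jaw":1,"xyz":[-1,-0.75,0],"roll":0},{"jaw":1,"xyz":[-1,-0.75,0],"roll":0},{"jaw":1,"xyz":[-1,-0.75,0],"roll":0},{"jaw":1,"xyz":[-1,-0.75,0],"roll":0}]' 40
```

```text
time_s: 2.8
tool_pos: [0.5295, 0.0688, 0.307]
eef_rot: [0.004, 0.218, 0.976, 0.003]
contact_force: [0.3, -0.5, -0.0]
grip_width: -0.003
```

```bash
python3 -m crank '[{"jaw":1,"xyz":[0,0,0],"roll":1},{"jaw":1,"xyz":[0,0,0],"roll":1},{"jaw":1,"xyz":[0,0,0],"roll":1},{"jaw":1,"xyz":[0,0,0],"roll":1},{"jaw":1,"xyz":[0,0,0],"roll":1},{"jaw":1,"xyz":[0,0,0],"roll":1},{"jaw":1,"xyz":[0,0,0],"roll":1},{"jaw":1,"xyz":[0,0,0],"roll":1},{"jaw":1,"xyz":[0,0,0],"roll":1},{"jaw":1,"xyz":[0,0,0],"roll":1},{"jaw":1,"xyz":[0,0,0],"roll":1},{"jaw":1,"xyz":[0,0,0],"roll":1},{"jaw":1,"xyz":[0,0,0],"roll":1},{"jaw":1,"xyz":[0,0,0],"roll":1}]'
cat >> h.py <<'E'
pose=np.array([.6151,-.0701,-.357])
def go(bx,by,z,yaw=None):
    s=get_state(); q=s['eef_rot']; M=R.from_quat(q,scalar_first=True).as_matrix()
    p=np.array(s['tool_pos']); g=T(pose,[bx,by,z])[0]; b=(p-[pose[0],pose[1],0])@R.from_euler('z',pose[2]).as_matrix()
    print('t',round(s['time_s'],2),'tcp box mm',np.round(b*1000,1),'F box',np.round(np.array(s['contact_force'])@R.from_euler('z',pose[2]).as_matrix(),1),'grip',round(s['grip_width'],2))
    print('units to go',np.round((g-p)@M/.025,2),'yaw tooly',round(np.arctan2(M[1,1],M[0,1]),3),'roll units to',round(np.degrees(np.arctan2(M[1,1],M[0,1])-pose[2])/6,2))
E
python3 - <<'E'
from h import *
go(-.025,0,.22)
E
```

```text
time_s: 3.97
tool_pos: [0.5333, 0.06, 0.3072]
eef_rot: [0.003, 0.839, 0.544, 0.005]
contact_force: [0.7, 0.5, 0.5]
grip_width: -0.0
t 3.97 tcp box mm [-122.1   93.3  307.2] F box [0.5 0.6 0.5] grip -0.0
units to go [-3.5   4.08  3.51] yaw tooly -0.42 roll units to -0.6
```

```bash
python3 -m crank '[{"jaw":1,"xyz":[-0.9,1,0.3],"roll":-0.6},{"jaw":1,"xyz":[-0.9,1,0.8],"roll":0},{"jaw":1,"xyz":[-0.9,1,0.8],"roll":0},{"jaw":1,"xyz":[-0.9,1,0.8],"roll":0},{"jaw":1,"xyz":[0,0,0.8],"roll":0},{"jaw":1,"xyz":[0,0,0],"roll":0}]'
python3 - <<'E'
from h import *
go(-.025,0,.170)
E
```

```text
time_s: 4.47
tool_pos: [0.5995, -0.0638, 0.2212]
eef_rot: [0.006, 0.821, 0.57, 0.009]
contact_force: [-0.9, 0.1, -0.9]
grip_width: 0.004
t 4.47 tcp box mm [-16.8   0.5 221.2] F box [-0.9 -0.2 -0.9] grip 0.0
units to go [-0.04 -0.37  2.04] yaw tooly -0.357 roll units to 0.0
```

```bash
python3 -m crank '[{"jaw":1,"xyz":[0,-0.4,0.6],"roll":0},{"jaw":1,"xyz":[0,0,0.6],"roll":0},{"jaw":1,"xyz":[0,0,0.5],"roll":0},{"jaw":1,"xyz":[0,0,0.5],"roll":0},{"jaw":1,"xyz":[0,0,0.4],"roll":0},{"jaw":1,"xyz":[0,0,0.3],"roll":0},{"jaw":1,"xyz":[0,0,0.2],"roll":0}]'
python3 - <<'E'
from h import *
go(-.025,0,.132)
E
```

```text
time_s: 5.05
tool_pos: [0.5946, -0.0595, 0.1467]
eef_rot: [0.008, 0.821, 0.571, 0.012]
contact_force: [-1.0, 0.2, 2.1]
grip_width: 0.001
t 5.05 tcp box mm [-22.9   2.7 146.7] F box [-1.  -0.2  2.1] grip 0.0
units to go [-0.12 -0.1   0.58] yaw tooly -0.356 roll units to 0.01
```

```bash
python3 -m crank '[{"jaw":1,"xyz":[-0.1,0,0.3],"roll":0},{"jaw":1,"xyz":[0,0,0.2],"roll":0},{"jaw":1,"xyz":[0,0,0.15],"roll":0},{"jaw":1,"xyz":[0,0,0.1],"roll":0},{"jaw":1,"xyz":[0,0,0.1],"roll":0}]'
python3 - <<'E'
from h import *
go(-.025,0,.132)
E
```

```text
time_s: 5.47
tool_pos: [0.595, -0.0614, 0.1329]
eef_rot: [0.009, 0.821, 0.571, 0.013]
contact_force: [-5.8, 1.6, 12.9]
grip_width: -0.001
t 5.47 tcp box mm [-21.9   1.1 132.9] F box [-6.  -0.5 12.9] grip -0.0
units to go [-0.04 -0.13  0.03] yaw tooly -0.354 roll units to 0.03
```

```bash
python3 -m crank '[{"jaw":1,"xyz":[0,0,0],"roll":0},{"jaw":1,"xyz":[0,0,0],"roll":0},{"jaw":1,"xyz":[0,0,-0.4],"roll":0},{"jaw":1,"xyz":[0,0,-1],"roll":0},{"jaw":1,"xyz":[0,0,-1],"roll":0},{"jaw":1,"xyz":[0,0,-1],"roll":0},{"jaw":1,"xyz":[0,-0.6,-0.3],"roll":0},{"jaw":1,"xyz":[0,-1,0],"roll":0},{"jaw":1,"xyz":[0,-1,0],"roll":0},{"jaw":1,"xyz":[0,-1,0],"roll":0},{"jaw":1,"xyz":[0,-1,0],"roll":0},{"jaw":1,"xyz":[0,-1,0],"roll":0},{"jaw":1,"xyz":[0,-0.4,0],"roll":0},{"jaw":1,"xyz":[0,0,0],"roll":0}]'
cat >> h.py <<'E'
def snap(tag,th=None,lev=None,cams=('scene','side')):
    global proj
    for n in cams:
        p,d=eyes.grab_frame(n); np.savez(f'/tmp/{n}_{tag}.npz',p=p,d=d)
        x0,y0=(300,180) if n=='scene' else (270,170)
        im=cv2.resize(p,None,fx=4,fy=4,interpolation=cv2.INTER_CUBIC)
        cv2.imwrite(f'pics/{n}_{tag}.png',im[y0*4:y0*4+600,x0*4:x0*4+800,::-1])
def tobox(P): return (np.array(P)-[pose[0],pose[1],0])@R.from_euler('z',pose[2]).as_matrix()
E
python3 - <<'E'
from h import *
go(-.160,0,.132)
snap('1')
D=np.load('/tmp/side_1.npz');W=tobox(cloud('side',D['d']))
i=(abs(W[...,1])<.07)&(abs(W[...,0])<.06)&(W[...,2]>.1)&(W[...,2]<.15);Q=W[i];print(len(Q))
A=np.c_[Q[:,0],np.ones(len(Q))];print(np.linalg.lstsq(A,Q[:,2],rcond=None)[0])
E
```

```text
time_s: 6.63
tool_pos: [0.4502, -0.0093, 0.2295]
eef_rot: [0.013, 0.821, 0.571, 0.016]
contact_force: [0.3, 0.5, 0.3]
grip_width: 0.0
t 6.63 tcp box mm [-175.8   -0.6  229.5] F box [0.1 0.5 0.3] grip 0.0
units to go [-0.02  0.48  3.92] yaw tooly -0.356 roll units to 0.01
1916
[-0.01268876  0.13450771]
```

View pics/side_1.png

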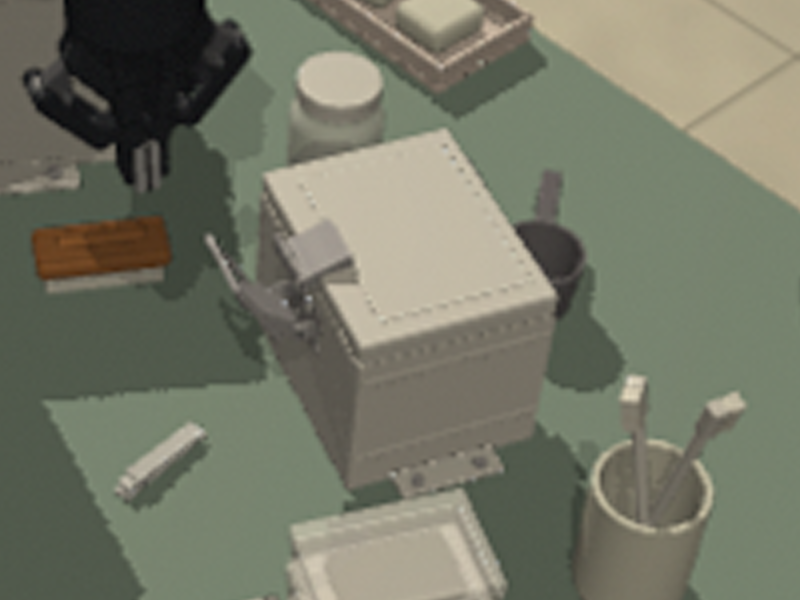

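View pics/scene_1.png

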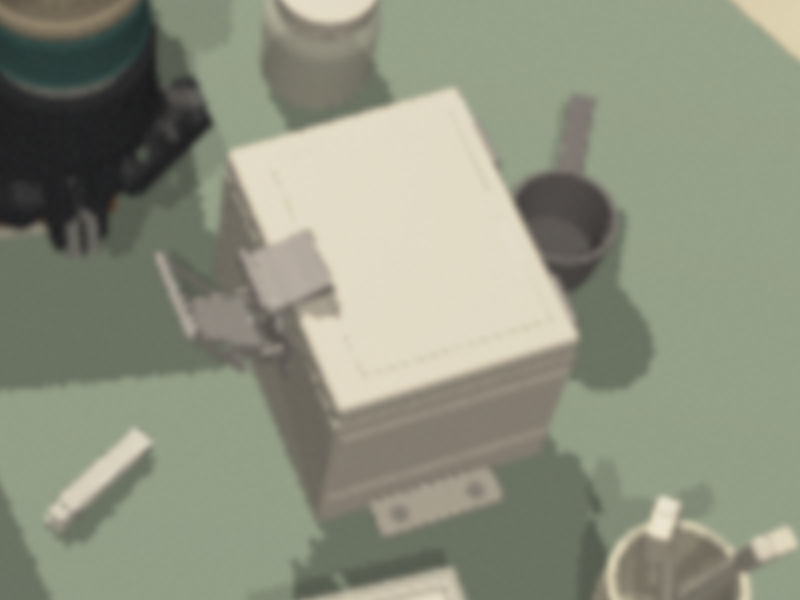

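```bash
python3 -m crank '[{"jaw":1,"xyz":[0,0,0.8],"roll":0},{"jaw":1,"xyz":[0,0,0.9],"roll":0},{"jaw":1,"xyz":[0,0.2,0.9],"roll":0},{"jaw":1,"xyz":[0,0.3,0.7],"roll":0},{"jaw":1,"xyz":[0,0.3,0.3],"roll":0},{"jaw":1,"xyz":[0,0,0],"roll":0}]'
python3 - <<'E'
from h import *
go(-.115,0,.137)
E
```

```text
time_s: 7.23
tool_pos: [0.4894, -0.0215, 0.1418]
eef_rot: [0.019, 0.822, 0.569, 0.022]
contact_force: [0.5, -0.4, 0.4]
grip_width: -0.0
t 7.23 tcp box mm [-134.8    1.6  141.8] F box [ 0.6 -0.2  0.4] grip -0.0
units to go [-0.07  0.78  0.24] yaw tooly -0.359 roll units to -0.02
```

```bash
python3 -m crank '[{"jaw":1,"xyz":[-0.05,0.2,0.1],"roll":0},{"jaw":1,"xyz":[0,0.3,0],"roll":0},{"jaw":1,"xyz":[0,0.3,0],"roll":0},{"jaw":1,"xyz":[0,0.2,0],"roll":0}]'
cat >> h.py <<'E'
def tilt():
    M=R.from_quat(get_state()['eef_rot'],scalar_first=True).as_matrix()
    print('tool z in box',np.round(M[:,2]@R.from_euler('z',pose[2]).as_matrix(),3))
E
python3 - <<'E'
from h import *
go(-.100,0,.147); tilt()
snap('2')
E
```

```text
time_s: 7.57
tool_pos: [0.5176, -0.0326, 0.1435]
eef_rot: [0.02, 0.821, 0.569, 0.024]
contact_force: [-0.7, -0.7, -0.6]
grip_width: 0.0
t 7.57 tcp box mm [-104.5    1.1  143.5] F box [-0.4 -0.9 -0.6] grip 0.0
units to go [-0.04  0.19 -0.13] yaw tooly -0.359 roll units to -0.02
tool z in box [ 0.06   0.016 -0.998]
```

View pics/side_2.png

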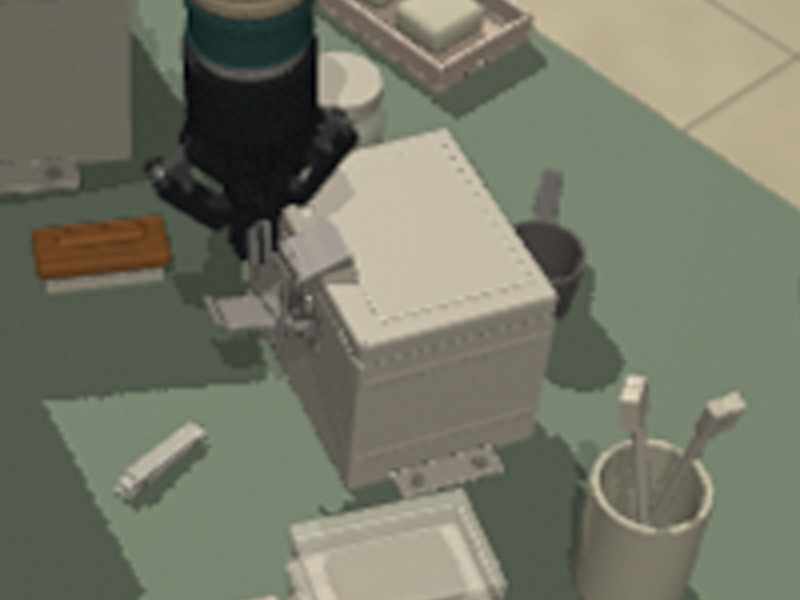

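View pics/scene_2.png

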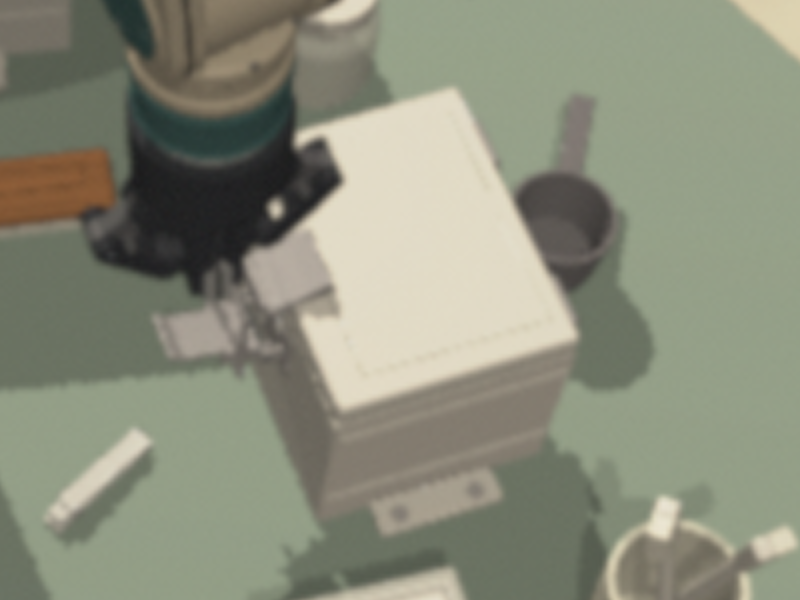

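```bash
python3 - <<'E'
from h import *
for n in('scene','side'):
    D=np.load(f'/tmp/{n}_2.npz');W=tobox(cloud(n,D['d']))
    i=(W[...,0]<-.07)&(W[...,0]>-.16)&(abs(W[...,1])<.03)&(W[...,2]>.06)&(W[...,2]<.16);Q=W[i]
    Q=Q[np.argsort(Q[:,0])]
    print(n,len(Q),np.round(Q[::max(1,len(Q)//60)]*1000).astype(int).tolist())
E
```

```text
scene 578 [[-133, -7, 113], [-131, -7, 109], [-129, -14, 106], [-127, 9, 107], [-126, -4, 105], [-124, 7, 105], [-122, -12, 102], [-120, 5, 156], [-119, 1, 104], [-117, -5, 156], [-116, -9, 107], [-115, 7, 104], [-113, -11, 156], [-112, 9, 100], [-111, 1, 100], [-109, -8, 101], [-108, -8, 157], [-107, -10, 155], [-105, -14, 101], [-104, -9, 152], [-103, -2, 96], [-102, -12, 100], [-101, 4, 101], [-99, 1, 97], [-99, -3, 96], [-98, -25, 104], [-98, 5, 98], [-98, -15, 151], [-97, -20, 150], [-97, -23, 91], [-96, -25, 107], [-96, -11, 150], [-96, -24, 97], [-95, -5, 156], [-93, 1, 94], [-91, 12, 95], [-89, -14, 88], [-88, -15, 97], [-86, -14, 137], [-85, -9, 94], [-85, -16, 145], [-84, -3, 143], [-84, -18, 83], [-83, -14, 93], [-82, 13, 96], [-81, -17, 136], [-80, -10, 136], [-79, -15, 135], [-79, -7, 134], [-78, -11, 137], [-78, 18, 90], [-77, -18, 83], [-76, -12, 134], [-75, -15, 134], [-75, -12, 144], [-74, -11, 134], [-73, 4, 137], [-73, -18, 141], [-72, 2, 83], [-71, -5, 100], [-71, 4, 84], [-71, -15, 105], [-71, -19, 81], [-70, -22, 92], [-70, -7, 104]]
side 374 [[-132, -13, 111], 
[... 299 characters left out ...]
], [-102, -3, 95], [-101, 5, 96], [-100, -14, 91], [-99, 10, 98], [-98, 6, 99], [-97, -7, 146], [-97, -5, 151], [-96, 25, 100], [-96, 5, 98], [-95, 7, 100], [-95, -23, 119], [-94, -4, 153], [-94, -27, 123], [-94, -24, 138], [-93, -24, 140], [-93, -24, 134], [-93, -15, 96], [-92, -24, 115], [-92, -21, 127], [-91, -24, 140], [-90, -7, 147], [-88, 11, 93], [-86, 10, 94], [-84, -14, 92], [-84, 6, 139], [-83, -11, 96], [-83, -16, 144], [-83, 10, 139], [-81, -19, 96], [-80, 17, 92], [-80, -17, 82], [-78, 1, 89], [-77, -16, 92], [-77, -2, 88], [-76, 21, 91], [-75, -12, 123], [-74, -9, 137], [-74, -9, 133], [-73, 8, 134], [-72, -17, 88], [-72, 18, 85], [-71, -15, 128], [-71, 9, 101], [-70, -11, 98]]
```

```bash
python3 -m crank '[{"jaw":1,"xyz":[0,0.2,-0.15],"roll":0},{"jaw":1,"xyz":[0,0.3,-0.1],"roll":0},{"jaw":1,"xyz":[0,0.3,0],"roll":0},{"jaw":1,"xyz":[0,0.2,0],"roll":0},{"jaw":1,"xyz":[0,0,0],"roll":0},{"jaw":1,"xyz":[0,0,0],"roll":0}]'
python3 - <<'E'
from h import *
go(-.100,0,.147); tilt()
snap('3')
for n in('scene','side'):
    D=np.load(f'/tmp/{n}_3.npz');W=tobox(cloud(n,D['d']))
    i=(W[...,0]<-.07)&(W[...,0]>-.16)&(abs(W[...,1])<.03)&(W[...,2]>.06)&(W[...,2]<.13);Q=W[i]
    Q=Q[np.argsort(Q[:,0])]
    print(n,len(Q),np.round(Q[::max(1,len(Q)//25)]*1000).astype(int).tolist())
E
```

```text
time_s: 8.17
tool_pos: [0.5433, -0.0426, 0.1531]
eef_rot: [0.021, 0.822, 0.569, 0.024]
contact_force: [0.0, 0.3, -0.5]
grip_width: 0.0
t 8.17 tcp box mm [-76.9   0.6 153.1] F box [-0.1  0.3 -0.5] grip 0.0
units to go [-0.03 -0.94  0.19] yaw tooly -0.359 roll units to -0.02
tool z in box [ 0.062  0.016 -0.998]
scene 449 [[-133, 7, 111], [-129, -15, 108], [-126, 1, 104], [-122, -1, 105], [-119, 2, 102], [-116, 11, 101], [-112, -4, 101], [-109, -8, 97], [-106, 8, 101], [-103, -15, 93], [-101, -3, 101], [-98, 4, 96], [-97, -18, 86], [-96, 0, 97], [-94, -14, 96], [-92, 9, 96], [-91, 14, 96], [-89, -14, 87], [-87, -14, 95], [-85, 10, 96], [-84, -24, 116], [-82, 18, 92], [-81, 15, 88], [-78, -14, 125], [-76, -20, 86], [-71, -7, 95], [-70, 4, 75]]
side 277 [[-131, 3, 110], [-128, -2, 106], [-123, -12, 100], [-119, -14, 104], [-116, 7, 103], [-113, 10, 103], [-109, -7, 98], [-105, -13, 98], [-102, -11, 96], [-100, -12, 89], [-97, 14, 93], [-96, -16, 87], [-94, -4, 96], [-92, -6, 94], [-91, 26, 98], [-89, -11, 94], [-87, -1, 94], [-86, 25, 108], [-84, 0, 92], [-82, -25, 114], [-81, -18, 92], [-79, 14, 95], [-77, -22, 127], [-75, -19, 83], [-72, 22, 88], [-70, -13, 126]]
```

View pics/side_3.png

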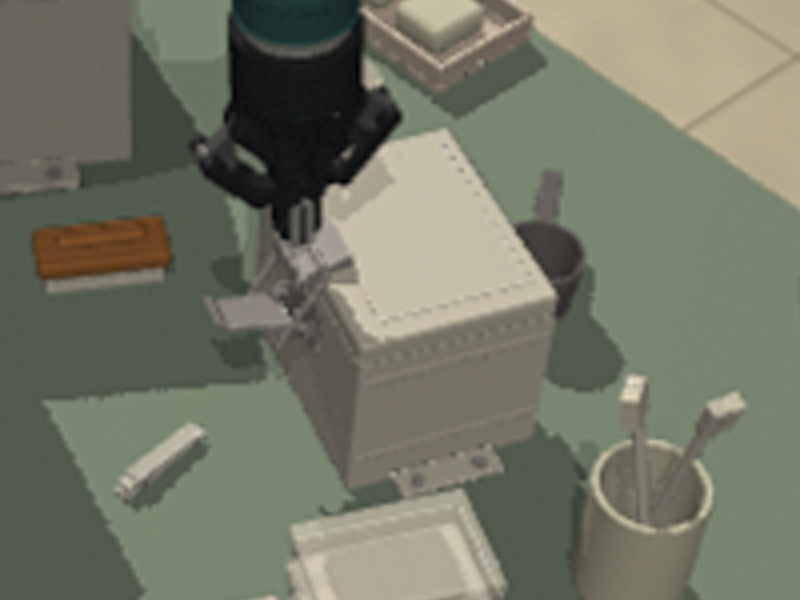

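View pics/scene_3.png

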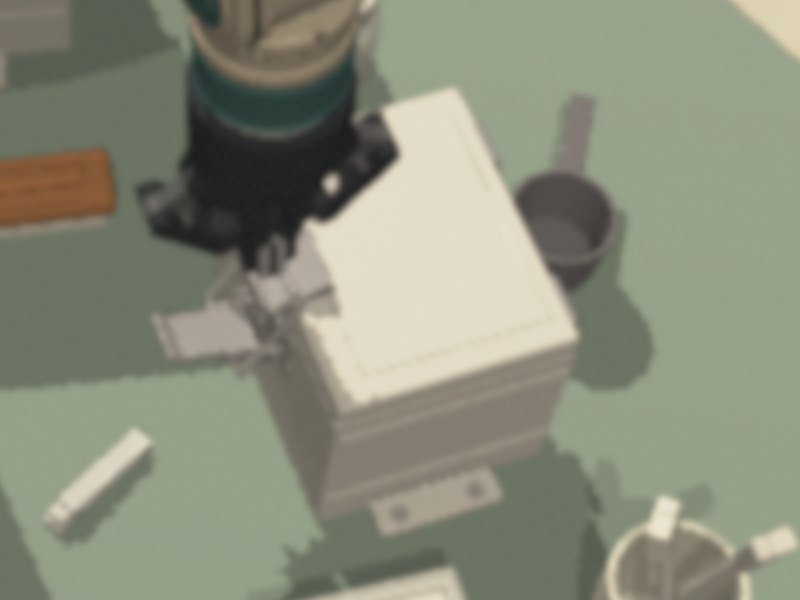

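```bash
python3 -m crank '[{"jaw":1,"xyz":[0,-0.1,-0.8],"roll":0},{"jaw":1,"xyz":[0,-0.4,-0.6],"roll":0},{"jaw":1,"xyz":[0,-0.9,0],"roll":0},{"jaw":1,"xyz":[0,-1,0],"roll":0},{"jaw":0.5,"xyz":[0,-0.7,0],"roll":0},{"jaw":0,"xyz":[0,-0.3,0],"roll":0},{"jaw":0,"xyz":[0,0,0],"roll":0},{"jaw":0,"xyz":[0,0,0],"roll":0},{"jaw":0,"xyz":[0,0,0],"roll":0},{"jaw":0,"xyz":[0,0,0],"roll":0}]'
python3 - <<'E'
from h import *
go(-.169,0,.147); tilt()
snap('4')
p,d=eyes.grab_frame('wrist'); cv2.imwrite('pics/wrist_4.png',p[:,:,::-1])
D=np.load('/tmp/side_4.npz');W=tobox(cloud('side',D['d']))
i=(W[...,0]<-.09)&(W[...,0]>-.27)&(abs(W[...,1])<.06)&(W[...,2]>.14)&(W[...,2]<.28);Q=W[i]
Q=Q[np.argsort(Q[:,2])]
print(len(Q),np.round(Q[::max(1,len(Q)//60)]*1000).astype(int).tolist())
E
```

```text
time_s: 9.1
tool_pos: [0.4572, -0.0112, 0.1824]
eef_rot: [0.02, 0.822, 0.569, 0.023]
contact_force: [0.1, 0.0, 0.4]
grip_width: 0.845
t 9.1 tcp box mm [-168.5    0.   182.4] F box [0.1 0.1 0.4] grip 0.84
units to go [-0.02 -0.1   1.41] yaw tooly -0.359 roll units to -0.02
tool z in box [ 0.059  0.015 -0.998]
807 [[-214, -6, 193], [-210, -7, 200], [-131, 3, 204], [-117, -5, 207], [-130, 1, 209], [-216, -5, 212], [-129, -12, 214], [-120, -5, 217], [-120, -5, 221], [-126, -9, 223], [-223, -7, 226], [-225, -4, 231], [-132, -12, 234], [-238, -10, 237], [-126, -13, 239], [-223, -12, 240], [-217, 5, 241], [-223, -7, 242], [-235, -14, 243], [-213, -12, 243], [-207, -8, 244], [-119, -1, 245], [-111, -12, 246], [-116, 6, 247], [-243, 3, 248], [-117, -2, 249], [-103, -15, 249], [-231, -11, 250], [-109, 6, 251], [-242, 5, 252], [-215, 12, 253], [-213, -13, 254], [-231, -12, 255], [-239, -13, 255], [-202, -13, 256], [-201, -18, 257], [-183, -11, 258], [-200, -16, 258], [-132, 12, 259], [-207, 12, 259], [-163, -10, 260], [-112, -11, 261], [-113, 10, 261], [-208, -4, 262], [-149, -15, 263], [-231, -12, 264], [-236, -12, 265], [-243, -7, 266], [-112, -11, 267], [-242, 11, 267], [-180, -10, 268], [-241, -8, 269], [-154, -15, 271], [-241, -14, 271], [-167, -13, 272], [-164, -12, 273], [-109, -10, 274], [-166, -10, 276], [-176, -11, 276], [-110, -10, 277], [-143, -11, 278], [-242, -6, 279], [-166, -11, 280]]
```

View pics/side_4.png

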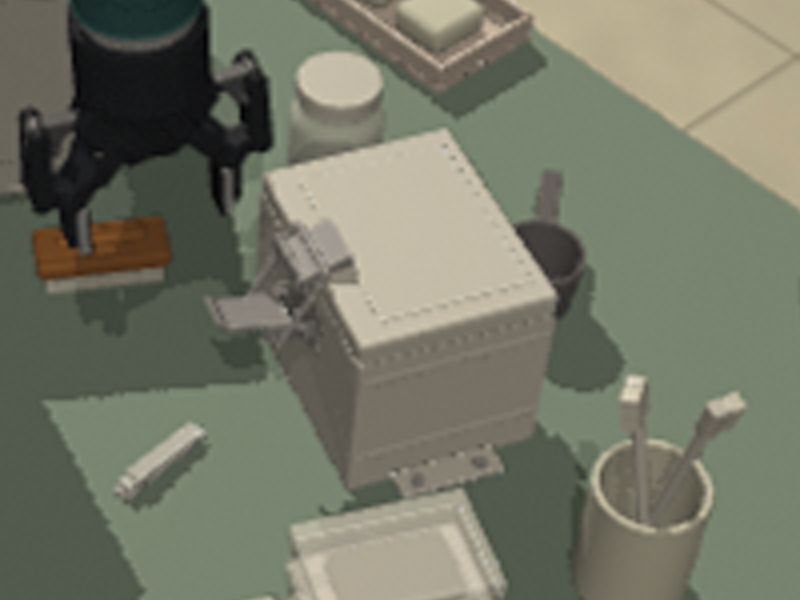

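View pics/wrist_4.png

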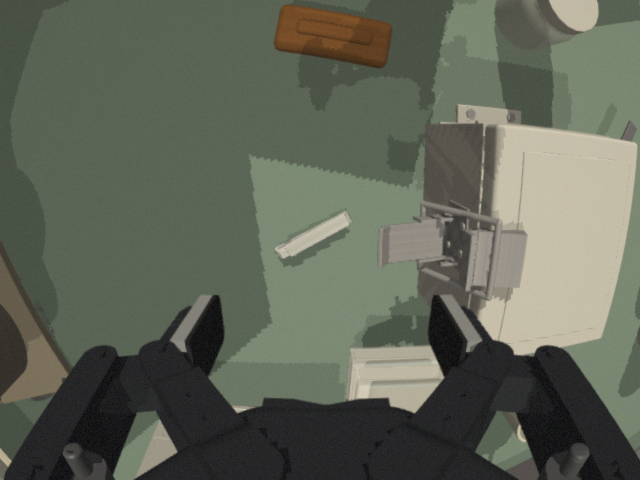

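View pics/scene_4.png

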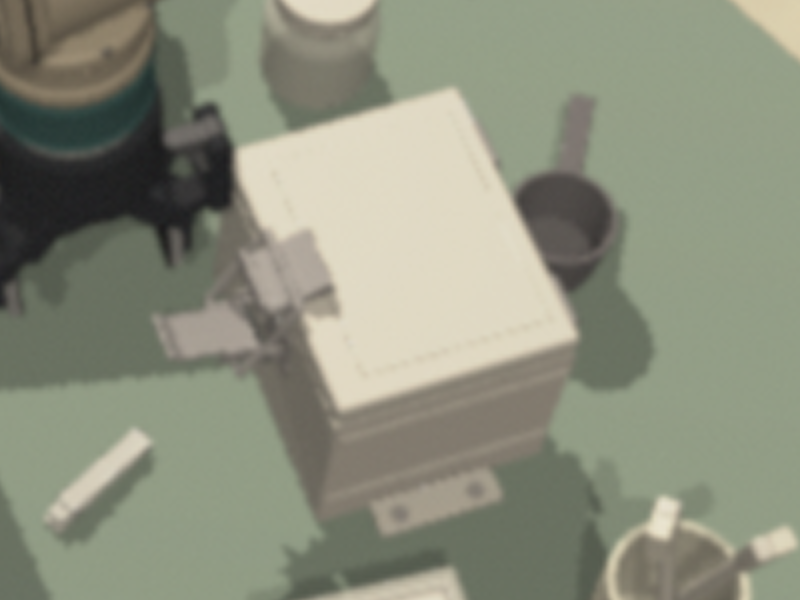

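```bash
python3 -m crank '[{"jaw":0,"xyz":[0,0,0],"roll":0},{"jaw":0,"xyz":[0,0,0],"roll":0},{"jaw":0,"xyz":[0,0,0],"roll":0}]'
python3 - <<'E'
from h import *
go(-.169,0,.147); tilt()
snap('5')
s=get_state();M=R.from_quat(s['eef_rot'],scalar_first=True).as_matrix();p=np.array(s['tool_pos'])
for n in('scene','side'):
    D=np.load(f'/tmp/{n}_5.npz');Ww=cloud(n,D['d']);W=tobox(Ww)
    L=(Ww-p)@M*1000
    i=(abs(L[...,1])<120)&(abs(L[...,0])<50)&(L[...,2]<0)&(L[...,2]>-150)&(W[...,2]>.16)
    Q=L[i]
    for z in range(-150,0,10):
        q=Q[(Q[:,2]>=z)&(Q[:,2]<z+10)]
        if len(q): print(n,z,len(q),'y',np.round(np.percentile(q[:,1],[0,2,98,100])),'x',np.round(np.percentile(q[:,0],[2,98])))
    # lever: r, normal coordinates
    i=(W[...,0]<-.085)&(W[...,0]>-.15)&(abs(W[...,1])<.016)&(W[...,2]>.06)&(W[...,2]<.13);Q=W[i]*1000
    Q=Q[np.argsort(Q[:,0])]; print(np.round(Q[::max(1,len(Q)//30)]).astype(int).tolist())
E
```

```text
time_s: 9.5
tool_pos: [0.4583, -0.0117, 0.1823]
eef_rot: [0.02, 0.822, 0.569, 0.023]
contact_force: [1.3, 0.1, -0.3]
grip_width: 1.001
t 9.5 tcp box mm [-1.673e+02 -1.000e-01  1.823e+02] F box [ 1.2  0.6 -0.3] grip 1.0
units to go [-0.02 -0.15  1.41] yaw tooly -0.36 roll units to -0.03
tool z in box [ 0.059  0.015 -0.998]
scene -150 128 y [-38. -38.  28.  31.] x [-38.  -6.]
scene -140 83 y [-38. -38.  28.  30.] x [-38.  -4.]
scene -130 36 y [-64. -64.  63.  63.] x [-18.  10.]
scene -120 339 y [-70. -69.  66.  67.] x [-13.  11.]
scene -110 160 y [-71. -70.  66.  68.] x [-20.   8.]
scene -100 119 y [-72. -72.  68.  69.] x [-20.   8.]
scene -90 163 y [-74. -73.  68.  70.] x [-18.   9.]
scene -80 168 y [-75. -74.  69.  72.] x [-17.  10.]
scene -70 219 y [-75. -74.  68.  73.] x [-14.  10.]
scene -60 40 y [-72. -64.  64.  71.] x [-14.   8.]
scene -50 34 y [-57. -57.  54.  55.] x [-12.  -3.]
scene -40 36 y [-57. -57.  54.  55.] x [-12.   0.]
scene -30 44 y [-57. -57.  53.  55.] x [-12.   8.]
scene -20 6 y [-48. -48.  50.  51.] x [-10.   8.]
[[-132, -4, 108], [-131, -6, 112], [-129, 5, 106],
[... 996 characters left out ...]
 y [-56. -56.  54.  54.] x [-11.   8.]
side -40 42 y [-56. -56.  57.  57.] x [-12.  13.]
side -30 45 y [-56. -56.  56.  57.] x [-13.  12.]
side -20 15 y [-53. -52.  46.  47.] x [-10.  11.]
[[-131, -11, 109], [-130, 0, 108], [-128, 12, 107], [-127, -13, 106], [-124, -13, 105], [-122, -8, 102], [-120, -9, 100], [-118, 9, 99], [-116, 14, 97], [-115, 10, 101], [-114, 0, 99], [-112, -10, 101], [-110, 3, 95], [-109, 11, 101], [-107, 2, 95], [-106, 7, 97], [-105, 2, 101], [-103, -7, 95], [-102, -11, 95], [-100, 0, 101], [-100, -13, 90], [-98, 7, 97], [-97, 15, 92], [-96, 5, 91], [-95, -13, 98], [-94, -3, 96], [-92, 0, 95], [-91, -11, 88], [-90, 13, 96], [-89, -5, 91], [-87, -13, 92], [-85, -3, 92]]
```

View pics/side_5.png

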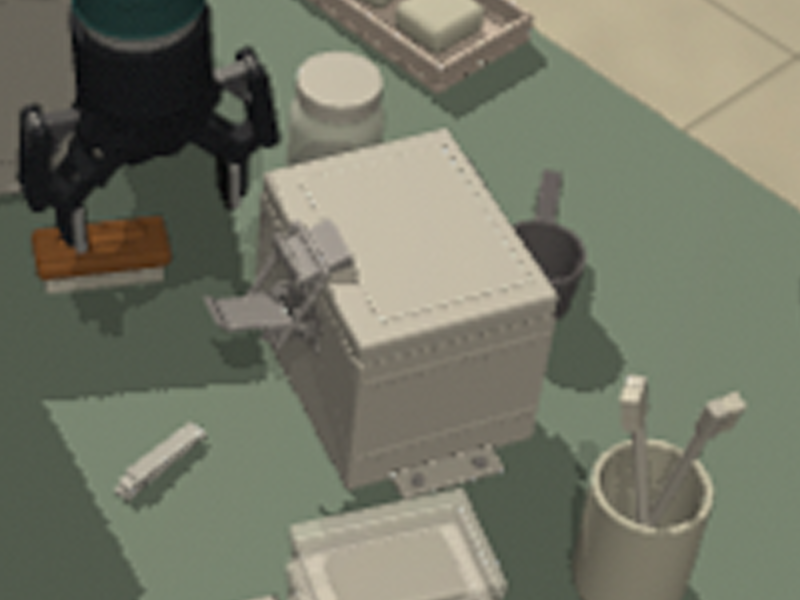

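```bash
python3 -m crank '[{"jaw":0,"xyz":[0,-0.4,0.5],"roll":0},{"jaw":0,"xyz":[0,0,0.8],"roll":0},{"jaw":0,"xyz":[0,0,0.8],"roll":0},{"jaw":0,"xyz":[0,-0.1,0.4],"roll":0},{"jaw":0,"xyz":[0,0,0],"roll":0}]'
python3 - <<'E'
from h import *
go(-.176,0,.051); tilt()
E
```

```text
time_s: 10.02
tool_pos: [0.4527, -0.008, 0.1192]
eef_rot: [0.022, 0.822, 0.569, 0.025]
contact_force: [-0.5, 0.4, -0.5]
grip_width: 0.995
t 10.02 tcp box mm [-173.8    1.4  119.2] F box [-0.6  0.2 -0.5] grip 0.99
units to go [-0.1  -0.26  2.72] yaw tooly -0.36 roll units to -0.03
tool z in box [ 0.065  0.016 -0.998]
```

```bash
python3 -m crank '[{"jaw":0,"xyz":[-0.05,-0.15,0.4],"roll":0},{"jaw":0,"xyz":[0,-0.1,0.5],"roll":0},{"jaw":0,"xyz":[0,-0.1,0.5],"roll":0},{"jaw":0,"xyz":[0,0,0.3],"roll":0}]'
python3 - <<'E'
from h import *
go(-.176,0,.051); tilt()
snap('6')
for n in('scene','side'):
    D=np.load(f'/tmp/{n}_6.npz');W=tobox(cloud(n,D['d']))
    i=(W[...,0]<-.085)&(W[...,0]>-.15)&(abs(W[...,1])<.016)&(W[...,2]>.05)&(W[...,2]<.12);Q=W[i]*1000
    Q=Q[np.argsort(Q[:,0])]; print(np.round(Q[::max(1,len(Q)//30)]).astype(int).tolist())
E
```

```text
time_s: 10.35
tool_pos: [0.4496, -0.0068, 0.0781]
eef_rot: [0.024, 0.822, 0.569, 0.027]
contact_force: [-1.0, 0.8, 1.3]
grip_width: 1.001
t 10.35 tcp box mm [-177.2    1.5   78.1] F box [-1.2  0.3  1.3] grip 1.0
units to go [-0.08 -0.03  1.08] yaw tooly -0.36 roll units to -0.03
tool z in box [ 0.07   0.017 -0.997]
[[-138, -3, 118], [-137, -6, 106], [-134, -10, 111], [-132, -11, 94], [-128, -5, 116], [-127, -15, 94], [-125, -9, 95], [-122, -1, 97], [-119, -6, 91], [-118, 4, 90], [-116, -10, 91], [-114, -5, 90], [-113, 5, 93], [-111, 4, 94], [-110, 9, 94], [-108, 13, 89], [-106, -13, 91], [-105, -1, 96], [-103, 3, 96], [-102, -14, 87], [-100, -14, 90], [-100, 13, 94], [-98, -2, 94], [-97, 1, 95], [-96, -2, 93], [-94, -10, 92], [-93, 5, 91], [-92, 3, 93], [-91, -6, 96], [-90, 9, 90], [-88, -5, 93], [-87, -1, 94], [-86, -10, 92]]
[[-137, -6, 109], [-136, 3, 104], [-136, -9, 120], [-135, -8, 111], [-133, -11, 92], [-131, -5, 100], [-130, -9, 92], [-127, -6, 113], [-125, -7, 113], [-124, -4, 114], [-122, -1, 92], [-119, -8, 95], [-117, -9, 91], [-115, 10, 89], [-113, 1, 94], [-111, 13, 89], [-110, -12, 92], [-108, -1, 90], [-106, 13, 90], [-104, 11, 92], [-102, 1, 94], [-101, -2, 89], [-100, -14, 80], [-99, -11, 91], [-97, 15, 93], [-96, 9, 87], [-95, -1, 90], [-94, 3, 93], [-92, 1, 94], [-91, -11, 92], [-90, -14, 91], [-88, 5, 89], [-87, -1, 87], [-85, -9, 91]]
```

View pics/side_6.png

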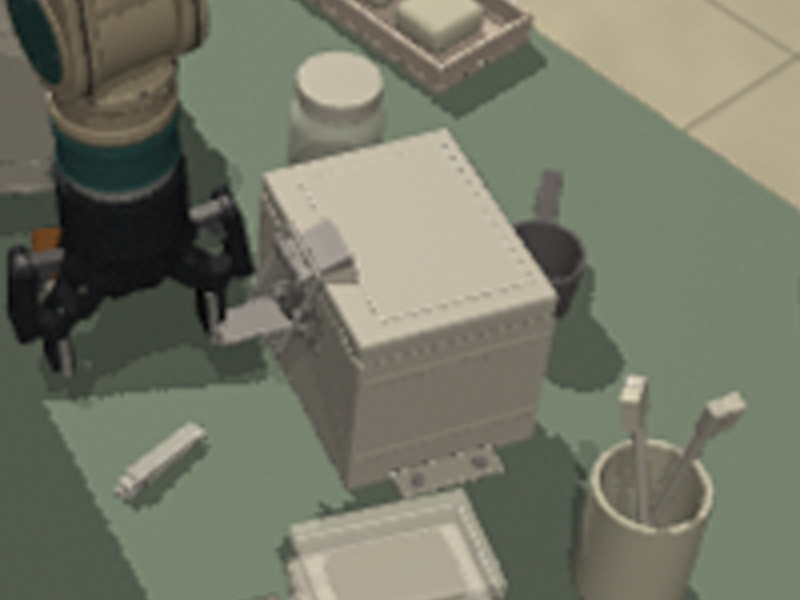

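```bash
python3 -m crank '[{"jaw":0,"xyz":[-0.03,-0.05,0.4],"roll":0},{"jaw":0,"xyz":[-0.03,0,0.3],"roll":0},{"jaw":0,"xyz":[0,0,0.3],"roll":0},{"jaw":0,"xyz":[0,0,0],"roll":0}]'
python3 - <<'E'
from h import *
go(-.176,0,.051); tilt()
snap('7')
for n in('scene','side'):
    D=np.load(f'/tmp/{n}_7.npz');W=tobox(cloud(n,D['d']))
    i=(W[...,0]<-.085)&(W[...,0]>-.15)&(abs(W[...,1])<.016)&(W[...,2]>.05)&(W[...,2]<.12);Q=W[i]*1000
    Q=Q[np.argsort(Q[:,0])]; print(np.round(Q[::max(1,len(Q)//30)]).astype(int).tolist())
E
```

```text
time_s: 10.78
tool_pos: [0.455, -0.0092, 0.0559]
eef_rot: [0.027, 0.821, 0.569, 0.03]
contact_force: [-1.4, -0.1, 0.0]
grip_width: 1.004
t 10.78 tcp box mm [-171.3    1.2   55.9] F box [-1.3 -0.6  0. ] grip 1.0
units to go [-0.05 -0.2   0.18] yaw tooly -0.36 roll units to -0.03
tool z in box [ 0.079  0.019 -0.997]
[[-135, -11, 118], [-133, -7, 97], [-132, 11, 67], [-131, 1, 72], [-131, -9, 76], [-129, -9, 93], [-127, -14, 118], [-124, -6, 99], [-123, -12, 77], [-121, -6, 82], [-119, -15, 75], [-117, -1, 72], [-114, -13, 73], [-112, 0, 76], [-111, -9, 77], [-109, -11, 76], [-108, 5, 82], [-106, -8, 83], [-104, 4, 78], [-103, 3, 87], [-101, -5, 83], [-99, 6, 84], [-97, -14, 79], [-96, -15, 89], [-95, 1, 90], [-94, 16, 86], [-92, -11, 89], [-91, -15, 82], [-90, 2, 90], [-89, -14, 83], [-88, 8, 87], [-87, -1, 89], [-85, 9, 92]]
[[-132, -7, 113], [-131, -11, 105], [-131, -4, 91], [-130, 5, 82], [-130, -10, 78], [-129, -7, 94], [-128, 16, 81], [-128, -11, 75], [-127, -8, 79], [-125, -10, 106], [-124, -9, 72], [-121, -6, 100], [-120, -4, 84], [-118, -8, 76], [-117, -3, 96], [-116, -1, 75], [-113, -1, 78], [-111, -5, 118], [-109, 4, 75], [-107, -6, 81], [-105, -14, 81], [-103, -9, 79], [-101, 4, 83], [-100, -14, 83], [-98, -9, 85], [-96, -11, 86], [-96, -10, 78], [-94, 9, 86], [-93, -16, 82], [-92, -13, 83], [-90, 11, 87], [-89, 14, 87], [-87, -7, 89], [-86, 2, 91], [-85, 11, 89]]
```

View pics/side_7.png

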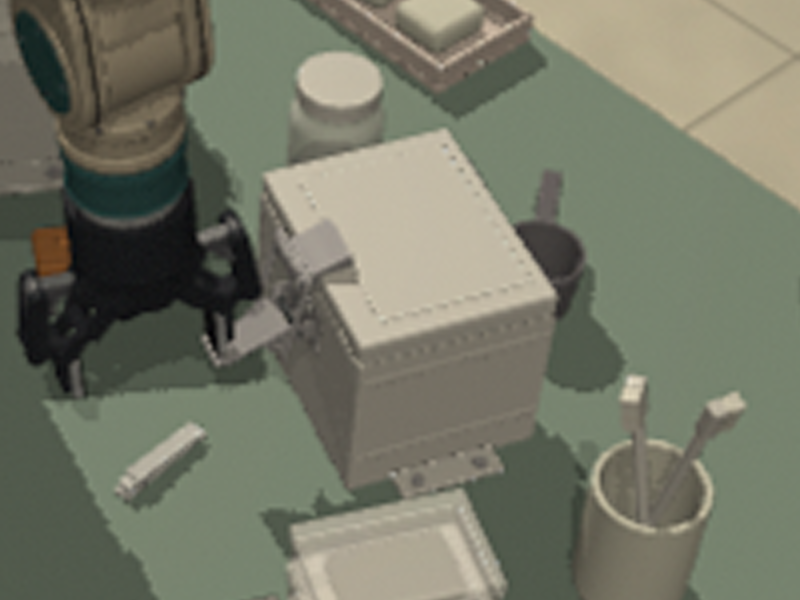

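```bash
python3 -m crank '[{"jaw":0,"xyz":[0,-0.1,-0.6],"roll":0},{"jaw":0,"xyz":[0,-0.6,-0.2],"roll":0},{"jaw":0,"xyz":[0,-0.6,0],"roll":0},{"jaw":0,"xyz":[0,0,0.4],"roll":0},{"jaw":0,"xyz":[0,0,0.5],"roll":0},{"jaw":0,"xyz":[0,0,0.3],"roll":0},{"jaw":0,"xyz":[0,0,0],"roll":0}]'
python3 - <<'E'
from h import *
go(-.190,0,.045); tilt()
snap('8')
E
```

```text
time_s: 11.47
tool_pos: [0.4263, 0.0026, 0.0443]
eef_rot: [0.029, 0.821, 0.569, 0.032]
contact_force: [-0.3, 0.3, -0.4]
grip_width: 1.001
t 11.47 tcp box mm [-202.3    2.1   44.3] F box [-0.4  0.2 -0.4] grip 1.0
units to go [-0.08  0.49  0.01] yaw tooly -0.36 roll units to -0.03
tool z in box [ 0.084  0.02  -0.996]
```

View pics/side_8.png

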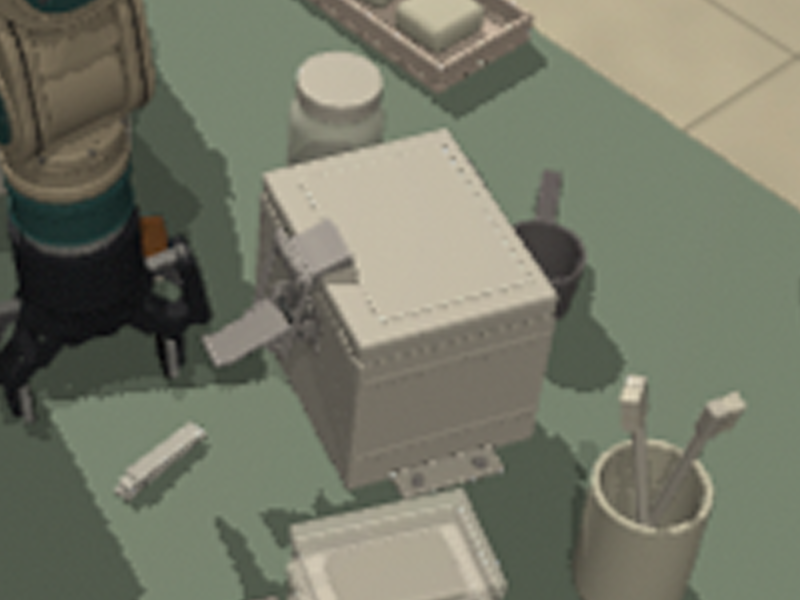

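View pics/scene_8.png

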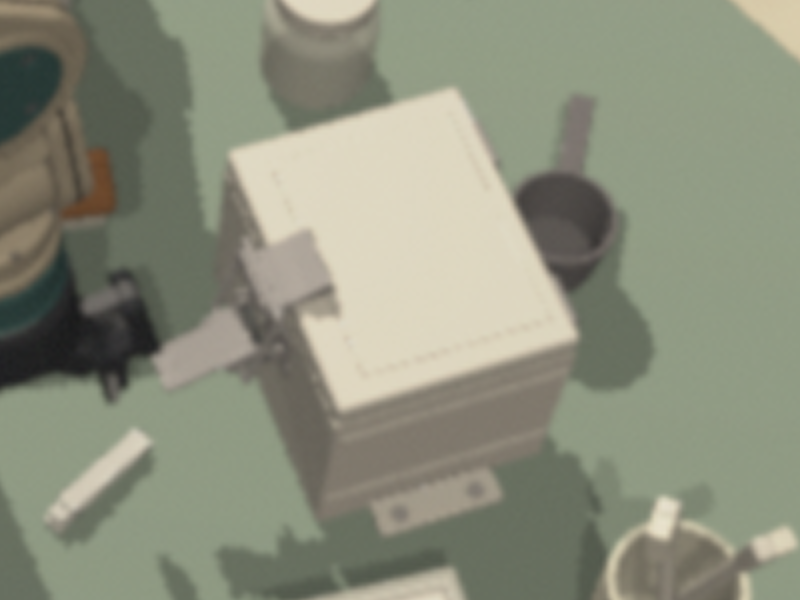

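```bash
python3 -m crank '[{"jaw":0,"xyz":[-0.08,0.4,0.05],"roll":0},{"jaw":0,"xyz":[0,0.2,0.25],"roll":0},{"jaw":0,"xyz":[0,0.2,0.3],"roll":0},{"jaw":0,"xyz":[0,0.1,0.15],"roll":0}]'
python3 - <<'E'
from h import *
go(-.174,0,.022); tilt()
snap('9')
E
```

```text
time_s: 11.9
tool_pos: [0.4471, -0.0072, 0.0265]
eef_rot: [0.026, 0.821, 0.569, 0.03]
contact_force: [-2.5, 1.6, 1.3]
grip_width: 0.998
t 11.9 tcp box mm [-179.3    0.2   26.5] F box [-2.9  0.6  1.3] grip 1.0
units to go [-0.01  0.2   0.19] yaw tooly -0.359 roll units to -0.02
tool z in box [ 0.077  0.02  -0.997]
```

View pics/side_9.png

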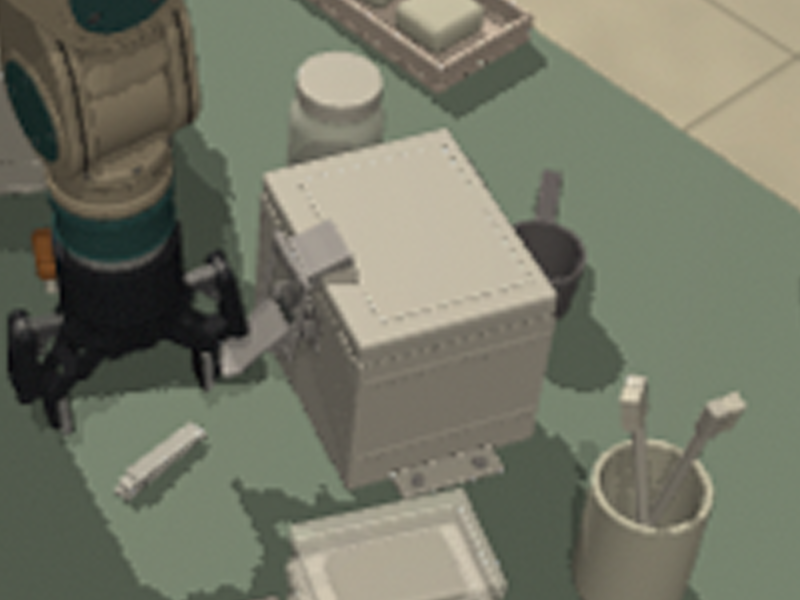

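```bash
python3 -m crank '[{"jaw":0,"xyz":[0,0.25,0.25],"roll":0},{"jaw":0,"xyz":[0,0.25,0.2],"roll":0},{"jaw":0,"xyz":[0,0.2,0.1],"roll":0}]'
python3 - <<'E'
from h import *
go(-.160,0,.016); tilt()
snap('10')
E
```

```text
time_s: 12.25
tool_pos: [0.4602, -0.0122, 0.0118]
eef_rot: [0.022, 0.821, 0.57, 0.028]
contact_force: [-4.5, 1.2, -0.6]
grip_width: 0.995
t 12.25 tcp box mm [-1.654e+02  1.000e-01  1.180e+01] F box [-4.6 -0.4 -0.6] grip 0.99
units to go [-0.    0.23 -0.15] yaw tooly -0.358 roll units to -0.01
tool z in box [ 0.067  0.02  -0.998]
```

View pics/side_10.png

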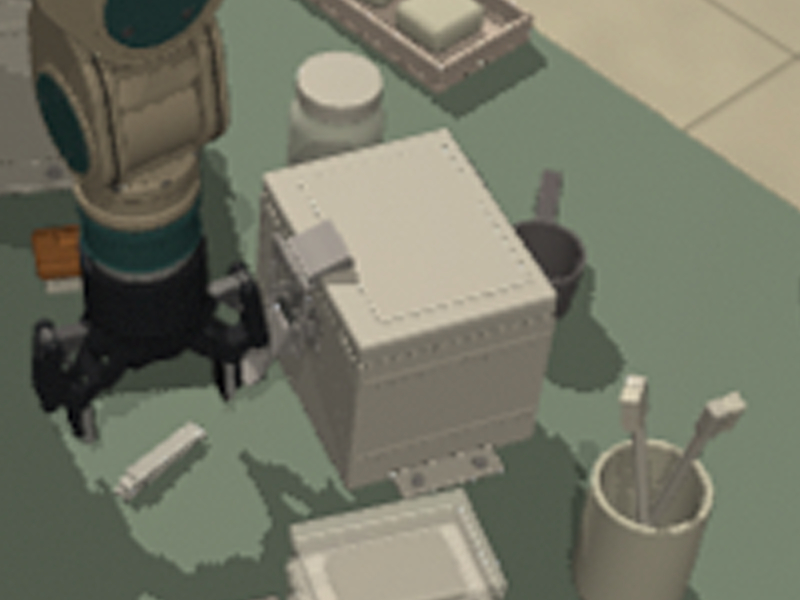

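```bash
python3 -m crank '[{"jaw":0,"xyz":[0,0.2,-0.05],"roll":0},{"jaw":0,"xyz":[0,0.2,-0.05],"roll":0},{"jaw":0,"xyz":[0,0,0],"roll":0}]'
python3 - <<'E'
from h import *
go(-.156,0,.016); tilt()
snap('11')
E
```

```text
time_s: 12.6
tool_pos: [0.4694, -0.0162, 0.0147]
eef_rot: [0.022, 0.821, 0.569, 0.027]
contact_force: [-0.3, 0.8, 0.4]
grip_width: 1.002
t 12.6 tcp box mm [-155.3   -0.4   14.7] F box [-0.6  0.6  0.4] grip 1.0
units to go [ 0.02 -0.02 -0.05] yaw tooly -0.359 roll units to -0.02
tool z in box [ 0.067  0.019 -0.998]
```

View pics/side_11.png

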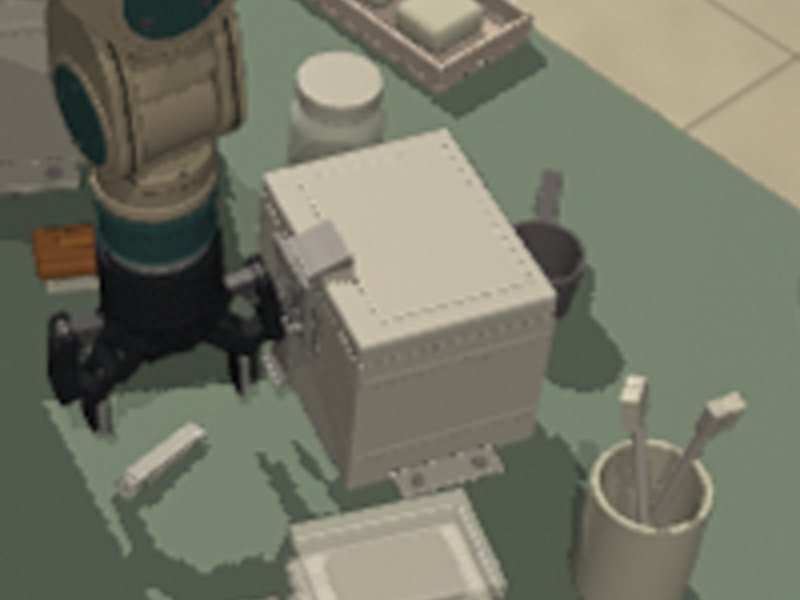

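```bash
python3 -m crank '[{"jaw":0,"xyz":[0,-0.5,0],"roll":0},{"jaw":0,"xyz":[0,-1,0],"roll":0},{"jaw":0,"xyz":[0,-0.8,-0.3],"roll":0},{"jaw":0,"xyz":[0,-0.2,-0.9],"roll":0},{"jaw":0,"xyz":[0,0,-1],"roll":0},{"jaw":0,"xyz":[0,0,-1],"roll":0},{"jaw":0,"xyz":[0,0,-1],"roll":0},{"jaw":0,"xyz":[0,0,-0.8],"roll":0},{"jaw":0,"xyz":[0,0,0],"roll":0}]'
python3 - <<'E'
from h import *
go(-.156,0,.016); tilt()
snap('12')
p,d=eyes.grab_frame('wrist'); cv2.imwrite('pics/wrist_12.png',p[:,:,::-1])
for n in('scene','side'):
    D=np.load(f'/tmp/{n}_12.npz');W=tobox(cloud(n,D['d']))
    i=(W[...,0]<-.068)&(W[...,0]>-.15)&(abs(W[...,1])<.03)&(W[...,2]>.02)&(W[...,2]<.15);Q=W[i]*1000
    Q=Q[np.argsort(Q[:,2])]; print(np.round(Q[::max(1,len(Q)//30)]).astype(int).tolist())
    i=(abs(W[...,1])<.07)&(abs(W[...,0])<.05)&(W[...,2]>.1)&(W[...,2]<.15);Q=W[i]
    print(np.linalg.lstsq(np.c_[Q[:,0],np.ones(len(Q))],Q[:,2],rcond=None)[0])
E
```

```text
time_s: 13.45
tool_pos: [0.3998, 0.0075, 0.1433]
eef_rot: [0.029, 0.821, 0.569, 0.033]
contact_force: [0.9, 0.3, 0.2]
grip_width: 0.999
t 13.45 tcp box mm [-228.8   -2.5  143.3] F box [0.8 0.7 0.2] grip 1.0
units to go [0.   2.47 5.32] yaw tooly -0.36 roll units to -0.03
tool z in box [ 0.085  0.02  -0.996]
[[-69, -2, 20], [-68, -17, 34], [-90, -7, 37], [-87, 8, 41], [-69, -23, 45], [-69, 11, 53], [-85, 3, 59], [-84, 13, 63], [-77, -16, 70], [-71, 9, 75], [-85, -11, 80], [-71, 5, 83], [-86, -12, 86], [-77, -23, 88], [-79, -11, 89], [-85, 15, 91], [-83, 15, 93], [-70, -20, 97], [-80, 20, 104], [-68, -12, 115], [-69, -22, 125], [-69, -21, 132], [-77, -7, 133], [-80, -5, 135], [-69, -26, 136], [-76, 12, 136], [-78, 15, 138], [-72, 0, 138], [-69, -4, 139], [-70, -12, 141], [-84, 15, 144]]
[0.00015881 0.13496762]
[[-68, -16, 28], [-84, 7, 36], [-85, -9, 42], [-85, -14, 47], [-84, -12, 57], [-74, -12, 64], [-74, 16, 69], [-83, -13, 73], [-83, 1, 77], [-82, -2, 79], [-73, 14, 82], [-70, -18, 84], [-75, -26, 86], [-80, -11, 88], [-70, 16, 89], [-78, -26, 91], [-73, 15, 92], [-75, 23, 95], [-69, -15, 99], [-75, -22, 104], [-80, -27, 115], [-79, -27, 128], [-83, 0, 131], [-75, 9, 133], [-76, 5, 134], [-68, -13, 135], [-78, 0, 136], [-84, 12, 137], [-83, 3, 138], [-82, -14, 141], [-82, -15, 145]]
[-0.00056902  0.13417872]
```

View pics/side_12.png

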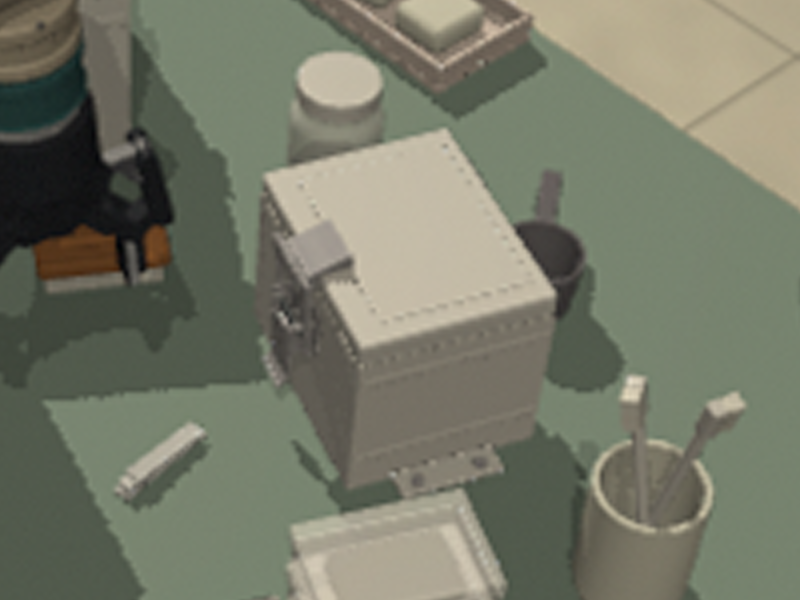

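View pics/wrist_12.png

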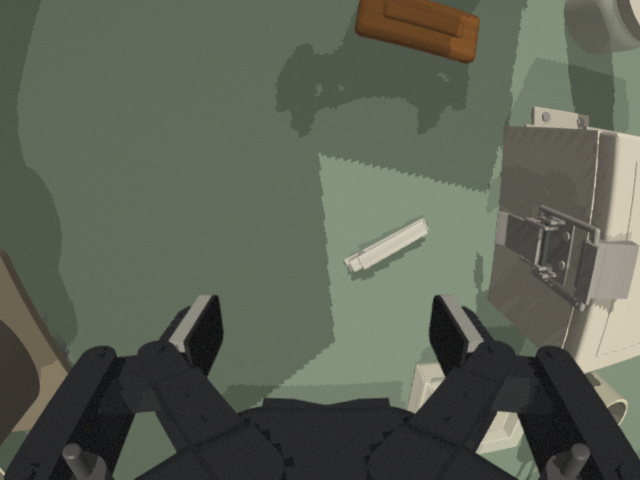

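View pics/scene_12.png

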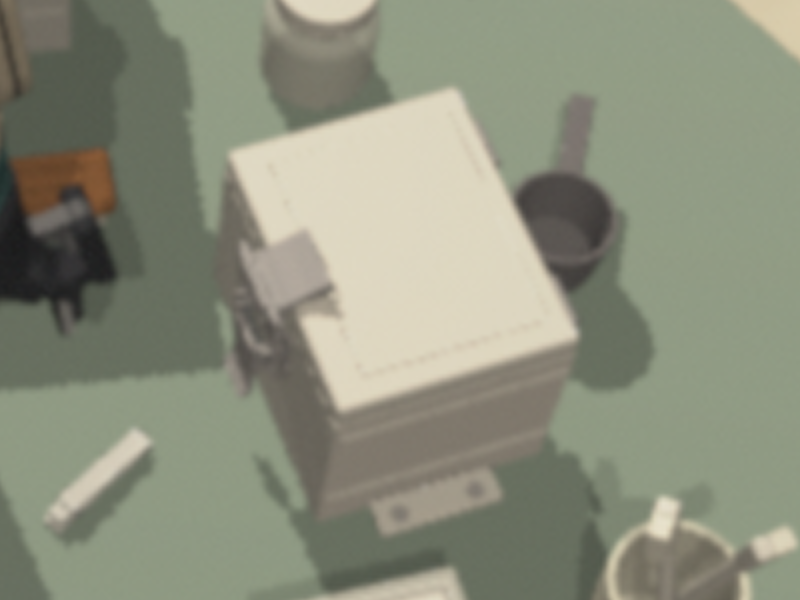

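```bash
python3 - <<'E'
import cv2
p=cv2.imread('pics/wrist_12.png')[190:330,480:640]
cv2.imwrite('pics/wz.png',cv2.resize(p,None,fx=4.2,fy=4.2,interpolation=cv2.INTER_CUBIC))
E
```

```text
(no output)
```

View pics/wz.png

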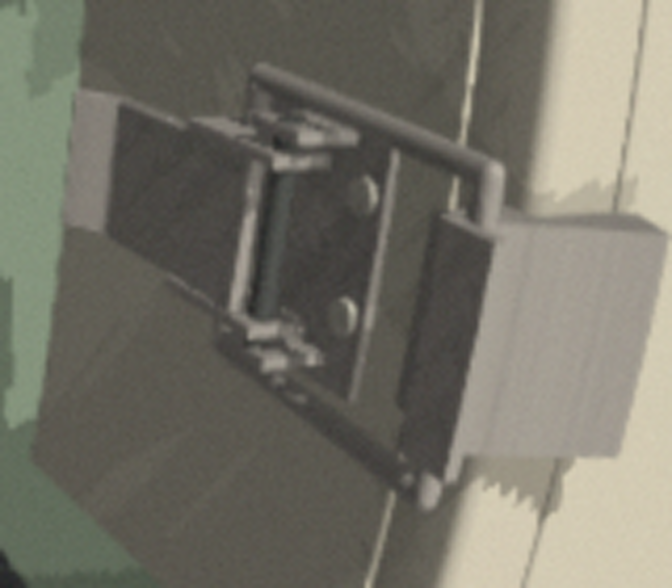

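```bash
python3 - <<'E'
from h import *
print(get_state()['time_s'],sign_off())
E
```

```text
the job is handed in; nothing more can be done
13.6 None
```

The box is latched, and I handed the job in at 13.6 s of the 53 s allowed; the hand-in reports no verdict.

**What I did:**
- **Lid:** I pushed it shut with the closed fingertips; the force reached about 13 N.
- **Bail:** I swung the bail up and over the keeper lip with the fingertips. In doing so the lever dropped from about 2.1 to 1.8 rad, close to the 1.7 rad the bail needs to clear the lip, but it cleared.
- **Lever:** I pressed it down with the box-side finger of the open gripper. I then pushed its curled end inward until it snapped; the push force dropped from about 5 N to 0.

**Last checks:**
- **Lid:** the depth images show the lid top level, with a slope within 0.001 rad. It was about 0.013 rad off before latching, so the latch pulled it down.
- **Lever:** it hangs upright along the front wall.
- **Bail bar:** the wrist picture shows it behind the keeper lip. I did not measure its distance from the seat in millimetres.
- **Other things:** the things around the box look unmoved in the last pictures.
- **Gripper:** it stands clear of the box, with no contact force above noise.

No check failed or disagreed. The tool tilted by up to about 5 degrees during the moves, and I allowed for it.

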